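Spread a snap ring over the axle stub of a drive unit and hold it at the groove

ROBOT

A 7-joint arm with a two-finger parallel gripper is mounted at the origin on the work surface. World frame = base frame: x ahead of the robot, y to its left, z up, the work surface at z = 0. Lengths are in m, angles in rad, forces in N, time in s.
With the tool pointing down it reaches from about 0.4 to 0.875 m from the base axis. Payload 19.3 kg.
Tool frame: the origin (TCP) lies between the finger pads; the fingertips stand ahead of it and the grasp point (between the pads) lies 8 mm behind it (bot.tip_extent is the x of the fingertips in the tool frame, in m); x points along the fingers, y is the direction in which the jaws open and shut, and the axes are right-handed (so a half turn about x gives the same grasp; the last joint's range is limited). The gripper opens to 85 mm and grips with 20 to 120 N. Pads are 22 mm wide; open, the fingers measure 114 mm over their backs; the gripper's body (76 mm by 85 mm) begins 54 mm behind the grasp point. The pads swing forward as they close: fully open they stand 13 mm farther back than shut.
Start: joints at [1.15, 0.521, -0.036, 1.599, 0.021, 1.021, -0.113], TCP at [0.215, -0.587, 0.242] pointing down, gripper open.
Joint ranges: [-2.91, 2.91], [-0.3, 2.13], [-1.5, 1.42], [0.17, 2.43], [-1.26, 4.41], [0.16, 1.93], [-2.52, 2.52]. Speed limits (rad/s): [1.89, 1.89, 2.39, 2.39, 3.01, 3.01, 3.01].

INTERFACE

Orientations are given as [roll, pitch, yaw] about the fixed x, y, z axes, in that order (R = Rz(yaw) Ry(pitch) Rx(roll)).
In Python, from workcell import observe, grab_frame, camera_info, bot, nets gives the robot as it stands.
- The arm moves only by the tool jog_arm, never from a script. Its argument "commands" is a list of rows, each a list of 6 numbers: the shift along the tool's x, y, z in mm, then the turn, a rotation vector about the tool's x, y, z in rad. A call has 1 to 20 rows; each row shifts and turns the pose as measured when the row begins, along the tool's axes as they then stand; what a row does not reach is not made up. A row lasts 1/10 s, in which the tool goes at most 50 mm and 8.59 degrees, less where a joint would pass 70% of its speed; a pose out of reach is approached as far as the arm can. A call is refused whole if a number of a shift passes 50 or a number of a turn 0.15, either way. A call with a gripper value outside its range is refused whole. "gripper" is the closure in counts, from 0 (fully open) to 255 (shut), set as the call begins (left out, the last holds). The fingers move at their own pace and stop on an object; "newtons" is the grip in N (left out, the last holds). Time passes only in rows, so rows that do not move let the fingers close. It gives the time, the measured TCP pose, the force and the opening at its end, in the units of the state.
- observe(): the state, without advancing time (a new reading comes with each control period).
- grab_frame(name): name is "scene" or "top"; returns the picture (480x640x3 uint8, red, green, blue); there is no depth.
- camera_info(name): a dict with "fov_y" (degrees; the focal length in pixels is half the picture's height over the tangent of half this angle, whatever the lens; pixels are square), "cx", "cy" (the principal point, pixels), "R" (3x3) and "t" (3): a world point X has camera coordinates R X + t. Camera axes: x right, y down, z forward; pixel columns grow to the right and rows downward; lengths in m; the calibration is good to about 2 mm. A picture is of the moment at which its call begins. camera_info takes no time and is no camera call.
- bot.job_done(): hands the job in, once; it reports no verdict.
Trained networks look in the newest picture that a camera, given by its name, has taken for a name from the list of things; names that differ only in an ending like _2 or _b are one class to them, and where a whole thing is asked for, a point or a joint stands for the part that bears it (a point fixed in the world has none). Each returns a list of dicts, best first, with "p" (0 to 1); they miss things now and then, are a little off and sometimes report something else, mostly with a low value. They report only what shows in the picture. A call takes as long as a camera call. They do not tell look-alikes from the thing itself.
- nets.find_in(camera, name): "rect" ([left, top, right, bottom] in pixels, round what is visible of it).
- nets.silhouettes(camera, name): "mask" (480x640 bool, what is visible of it) and "rect" ([left, top, right, bottom] in pixels, round what is visible of it).
- nets.pinpoint(camera, name): "location" ([column, row] in pixels: a listed point, or the origin of a listed thing).
The state is a dict: "clock": time; "qpos": joint angles; "qd": joint speeds; "joint_efforts": joint torques, N m; "position": TCP position; "tool_rot": TCP orientation; "force": force on the tool from outside, world axes, zero at the start; "moment": the same for the moment, N m; "grip_width": finger opening in m.
Only numpy, scipy, OpenCV 4.12 (cv2) and the standard library are available. Lean on these libraries where they do the work, as an engineer would, in place of code of your own. Each camera call takes 0.05 s, during which the arm holds its last target.

TASK

Lift the snap-ring pliers out of their stand, put their two pins down into the eyes of the snap ring on its round nest (they fit only while the handles are not squeezed), then squeeze the handles hard to spread the ring and lift it off. Carry it to the drive unit and slide it down over the end of the axle stub to the groove, resting on or just above the shoulder, and finish there still holding: pliers squeezed, ring spread and level around the groove, nothing let go or put down. Leave the other things on the bench where they are.

Things in the scene. Friction and masses are not known exactly. Their poses are not given: they have to be found in the camera images.
- pliers: Snap-ring pliers, 0.24 kg, upright in a stand: two black rubber handles on top, steel body, two jaws with pins below; unchanged by a half turn about z. Origin: midway between the jaws on the underside of their flat shoulders, where the pins begin; z up, y from handle to handle. Wings (50 mm in x, undersides at z = 58 mm) rest on the stand; lifts out straight up. Body and guide bar: z = 46 to 75 mm.
- pliers_grip (a point): Middle between the pliers' two handles, 118 mm above their origin: grip here from above, across y. Each handle (18 mm wide in x, z = 82 to 144 mm over the origin) has a rounded swell here, the tops of the two swells 62 mm apart when free, 42 mm squeezed. Up to about 9 N of grip on the swells carries the pliers without moving the handles; 35 N or more squeezes them to the stop, ring included.
- pliers_pins (a point): Middle between the pliers' pin ends, 9 mm below their origin. Pins: 5 mm thick, 9 mm long below the shoulders, centres at y = +-18.75 mm free, +-36.25 mm squeezed (jaws spread straight along y). Each ends in a toe, 3 mm thick, jutting 2.5 mm outward, which hooks under the ring's eye when spread. Shoulders 20 mm (x) by 10 mm (y), too large to enter an eye; jaws 34 mm tall above them.
- handle_left (a joint): Squeeze of the pliers' handles: 0 free, 0.19 rad fully squeezed; both handles and both jaws move together; the spring returns them to 0.
- stand: Fixed aluminium stand of the pliers, foot 70 x 100 mm, two uprights 80 mm tall (86 mm with the small end stops); origin under its centre on the bench.
- ring: C-shaped dark steel snap ring, 5 mm thick, 0.04 kg, loose, flat on its nest. Origin: centre of the relaxed ring, on its underside; z up, x towards the open side with the two eyes. Inner diameter 36 mm relaxed (too tight for the 40 mm stub), outer 48 mm. Its two arms turn about its back at x = -21 mm. Spreading shifts the ring about 7 mm along its +x relative to the pins.
- eyes (a point): Midway between the ring's two eyes (relaxed), on its underside: x = 26 mm in the ring's frame. The eyes are rectangular through holes, centres at y = +-20 mm from here when relaxed, 12 mm (x) by 14 mm (y), walls 3 mm, 5 mm deep. Pliers with free handles, centred here and turned like the ring, enter with about 3 mm to spare each way, until their shoulders rest on the eyes.
- armleft (a joint): Opening of the ring: turn of each arm about the back of the ring, 0 relaxed, about 0.26 rad when spread by fully squeezed pliers; spring-loaded towards 0, about 3 to 5 N at each eye.
- ring_middle (a point): Point in the ring on its underside, 5 mm from the ring's centre towards its open side: the middle of the opening when spread. The 40 mm stub passes when its axis is within about 2.5 mm of this point.
- nest: Fixed round nest of the ring: white pad 50 mm across, top 26 mm above the bench, with a 14 mm pin standing 10 mm proud in its centre; the ring lies on the pad around the pin, its eyes overhang, so pressing on them with more than a few newtons tips the ring. Origin under its centre on the bench; its x points like the ring's.
- drive: Fixed drive unit: round base 130 mm across, grey housing 86 mm across up to 45 mm height, collar 48 mm across whose top face, the shoulder, is at 70 mm; above it the groove (35 mm across, 70 to 78 mm height) and the end of the axle stub (40 mm across, 78 to 96 mm height). Origin under its centre on the bench, z up along the axle.
- seat (a point): On the axle's axis at the height of the shoulder, the lower edge of the groove (70 mm above the bench).
- bearing: Bystander: plain bearing ring 40 mm across, 12 mm high.
- oil: Bystander: clear oil bottle 34 mm across, 75 mm tall.
- screwdriver: Bystander: screwdriver lying beyond the work area.
- wrench: Bystander: wrench lying beyond the work area.
- jar: Bystander: glass jar 50 mm across, 60 mm tall.
- pulley: Bystander: aluminium pulley 60 mm across, 28 mm high, at the left.
- mouse: Bystander: black computer mouse at the right.
There are look-alikes about, which are no part of the job. What is meant by the ring is not orange or red, and is the smaller of those in its own colour.

How it is judged:
On the way, in this order (a step that is already met when the one before it is completed fails the run):
1. the pliers are lifted clear of their stand (z of pliers in the frame of stand above 0.04 m and contact force between the fingers and pliers above 1 N), for 0.1 s.
2. the ring is spread on the pliers' pins and lifted off its nest (z of ring in the frame of nest above 0.045 m and value of joint armleft above 0.17 rad and contact force between pliers and ring above 1 N and contact force between the fingers and ring below 0.2 N), for 0.2 s.
3. the spread ring passes down over the end of the axle stub (horizontal distance between ring_middle and seat below 0.008 m and z of ring in the frame of seat between 0.012 and 0.03 m and value of joint armleft above 0.17 rad), for 0.05 s.
At the end, for the whole second after the job is handed in: The ring is around the axle at the groove (its middle within 7 mm of the axis, its underside from 2 mm below to 5 mm above the shoulder, tilted less than 0.2 rad), still spread by at least 0.17 rad by the pliers' pins, with the robot's fingers still gripping the pliers, and at rest (horizontal distance between ring_middle and seat below 0.007 m and z of ring in the frame of seat between -0.002 and 0.005 m and angle between ring's own z axis and vertical below 0.2 rad and value of joint armleft above 0.17 rad and contact force between pliers and ring above 1 N and contact force between the fingers and pliers above 5 N and contact force between the fingers and ring below 0.2 N and linear speed of ring below 0.03 m/s); the arm keeps its last pose, push and grip.
It fails at once if a bystander is moved by more than 30 mm (distance of any of bearing, oil, screwdriver, wrench, jar, pulley, mouse from where it was at the start of the episode above 0.03 m).
It also fails if it takes over 53 s, if anything falls off the work surface, if the arm or the gripper's body presses on something with over 40 N, if the wrist force passes 120 N, or if a joint passes its speed limit or range.

## Working session

There is one attempt and no reset: what is moved stays moved. The work goes in short steps, Python scripts to look and compute and a tool call to move; the robot and the scene stay as the last step left them, time stands still between calls to the robot, and variables do not carry over. Pictures are saved under pics/ and viewed, and the job is handed in when it is done.

Besides the shell and the picture viewer there is one more tool, called after "Request:" by a JSON object that holds its "method" and its "body", one argument or row to a line. jog_arm: Moves the arm, as the interface text tells. Its arguments: {"type":"object","properties":{"commands":{"type":"array","items":{"type":"array","items":{"type":"number"}}},"gripper":{"type":"number"},"newtons":{"type":"number"}},"required":["commands"]}

```bash
ls; mkdir -p pics; python3 - <<'E'
from workcell import observe, grab_frame, camera_info, bot, nets
import cv2
for n in("scene","top"):
    im=grab_frame(n); cv2.imwrite(f"pics/{n}0.png",im[:,:,::-1]); print(n,camera_info(n))
print(observe()); print(bot.tip_extent)
E
```

```text
pics
scene {'fov_y': 47.82274263243317, 'cx': 314.09489836821564, 'cy': 240.0894677668874, 'R': array([[ 0.74338062,  0.66884931,  0.00508421],
       [ 0.41191057, -0.45179537, -0.79133471],
       [-0.52698665,  0.59035713, -0.61136202]]), 't': array([-0.39646786, -0.14830037,  1.54969824])}
top {'fov_y': 43.30220535625941, 'cx': 318.47782685363035, 'cy': 240.43628995537628, 'R': array([[-0.01952031, -0.99979598, -0.0051926 ],
       [-0.98359087,  0.02013507, -0.17928631],
       [ 0.17935428,  0.00160766, -0.98378324]]), 't': array([0.01600373, 0.54386587, 1.42356121])}
{'clock': 0.1, 'qpos': array([ 1.14979551,  0.52196532, -0.03633268,  1.59989759,  0.0211966 ,
        1.02108002, -0.11281366]), 'qd': array([-0.00032547, -0.00129102,  0.00053103,  0.00051741,  0.00066995,
        0.00083179,  0.00010383]), 'joint_efforts': array([ 2.15246684e-03, -9.28488922e+01,  1.98334605e+00, -3.70535588e+01,
        1.80625822e-02,  5.36471183e-03,  2.99907853e-06]), 'position': array([ 0.21466751, -0.58670166,  0.24179554]), 'tool_rot': array([-1.50897766,  1.5698308 ,  1.98339298]), 'force': array([ 0.62750698, -0.29923763, -0.33203195]), 'moment': array([ 0.00182597, -0.00118209, -0.03092773]), 'grip_width': 0.08539797130072153}
0.011
```

View pics/scene0.png

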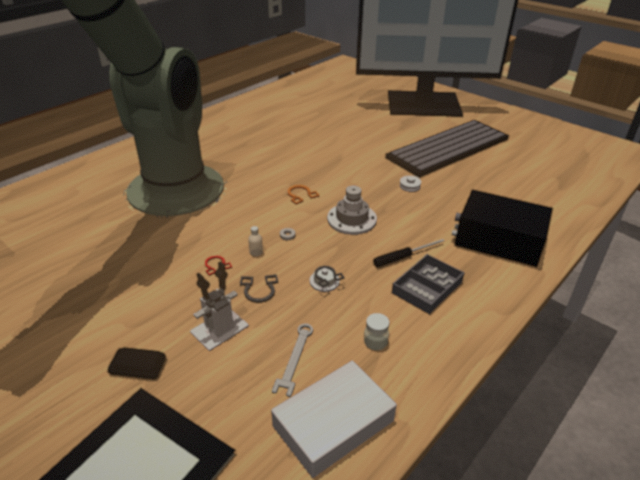

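View pics/top0.png

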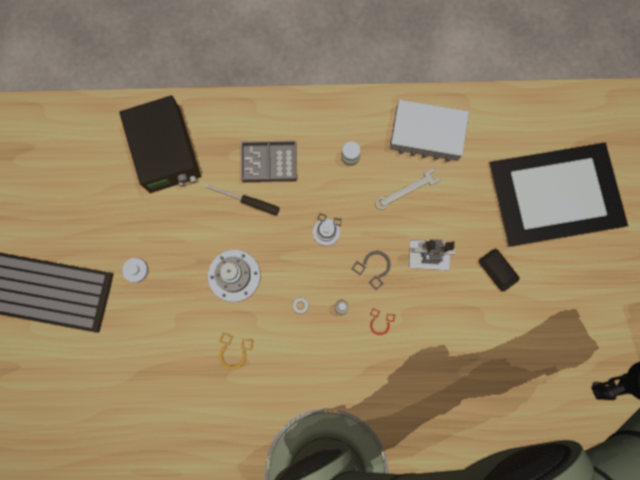

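The overviews show the pliers at scene (213,295) / top (432,250). The ring on its white nest is at scene (326,277) / top (327,228), and the drive is at scene (352,210) / top (233,274). The rings lying on the bench are look-alikes. Next I'll look at crops and get the net measurements.

```bash
cat > h.py <<'E'
from workcell import observe, grab_frame, camera_info, bot, nets
import cv2, numpy as np
from scipy.optimize import least_squares
CI={n:camera_info(n) for n in("scene","top")}
def K(n):
    f=240/np.tan(np.radians(CI[n]['fov_y'])/2); return f
def proj(n,X):
    c=np.asarray(X)@CI[n]['R'].T+CI[n]['t']; f=K(n)
    return np.stack([CI[n]['cx']+f*c[...,0]/c[...,2],CI[n]['cy']+f*c[...,1]/c[...,2]],-1)
def ray(n,px):
    f=K(n); R=CI[n]['R']; d=np.array([(px[0]-CI[n]['cx'])/f,(px[1]-CI[n]['cy'])/f,1])
    return -R.T@CI[n]['t'], R.T@d
def atz(n,px,z):
    o,d=ray(n,px); return o+d*(z-o[2])/d[2]
def tri(a,b):
    r=least_squares(lambda X:np.r_[proj("scene",X)-a,proj("top",X)-b],[.5,0,.05]); return r.x,np.abs(r.fun).max()
E
python3 - <<'E'
from h import *
for n,boxes in (("scene",[(170,240,290,360),(290,240,370,310),(310,170,390,240)]),("top",[(390,215,480,285),(295,200,360,260),(195,235,275,315)])):
    im=grab_frame(n)[:,:,::-1]
    t=[cv2.resize(im[b[1]:b[3],b[0]:b[2]],(400,400*(b[3]-b[1])//(b[2]-b[0])),interpolation=cv2.INTER_CUBIC) for b in boxes]
    h=max(x.shape[0] for x in t)
    t=[cv2.copyMakeBorder(x,0,h-x.shape[0],0,0,0) for x in t]
    o=np.hstack(t); cv2.imwrite(f"pics/crop_{n}.png",cv2.resize(o,(800,int(h*800/1200)),interpolation=cv2.INTER_AREA))
res={}
for nm in ["pliers_grip","pliers_pins","pliers","stand","ring","eyes","ring_middle","nest","drive","seat"]:
    for n in("scene","top"):
        r=nets.pinpoint(n,nm); res[nm,n]=r
        print(nm,n,[(np.round(q["location"],1).tolist(),round(float(q["p"]),2)) for q in r[:4]])
E
```

```text
pliers_grip scene [([210.5, 274.8], 0.78)]
pliers_grip top [([439.9, 241.0], 0.59)]
pliers_pins scene [([220.3, 324.2], 0.84)]
pliers_pins top [([432.5, 253.2], 0.55)]
pliers scene [([218.4, 321.5], 0.79), ([137.9, 366.3], 0.59)]
pliers top [([432.0, 255.3], 0.87)]
stand scene [([218.8, 331.2], 0.56)]
stand top [([430.9, 259.1], 0.65)]
ring scene [([260.4, 290.6], 0.95), ([213.8, 263.8], 0.69), ([323.0, 272.7], 0.68), ([296.8, 190.7], 0.58)]
ring top [([376.0, 263.9], 0.76), ([323.4, 229.8], 0.75), ([231.3, 359.1], 0.65), ([381.7, 326.2], 0.56)]
eyes scene [([261.2, 279.4], 0.75), ([305.1, 197.9], 0.71), ([329.0, 280.0], 0.59), ([220.4, 269.0], 0.55)]
eyes top [([332.5, 216.7], 0.69), ([382.9, 314.1], 0.54), ([366.1, 273.5], 0.53), ([235.9, 338.6], 0.53)]
ring_middle scene [([328.0, 274.7], 0.76), ([302.4, 196.2], 0.76), ([285.0, 234.4], 0.73), ([213.8, 263.2], 0.46)]
ring_middle top [([372.3, 265.8], 0.86), ([325.2, 226.0], 0.76), ([325.6, 232.2], 0.74), ([233.3, 353.3], 0.73)]
nest scene [([219.8, 326.1], 0.67), ([294.2, 359.7], 0.67), ([324.3, 279.4], 0.56), ([218.8, 333.2], 0.54)]
nest top [([327.7, 232.2], 0.96), ([231.6, 272.9], 0.54)]
drive scene [([349.4, 218.7], 0.58)]
drive top [([234.9, 277.4], 0.89), ([431.8, 250.5], 0.23)]
seat scene [([351.0, 196.4], 0.9), ([210.2, 278.8], 0.2)]
seat top [([233.3, 270.8], 0.8), ([430.8, 250.8], 0.22)]
```

```bash
python3 - <<'E'
from h import *
print(observe()['clock'])
E
```

```text
1.2
```

View pics/crop_scene.png

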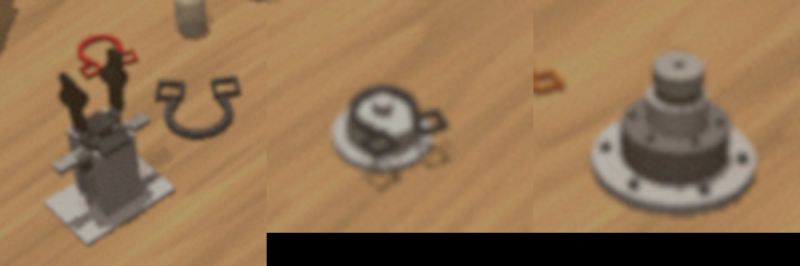

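View pics/crop_top.png

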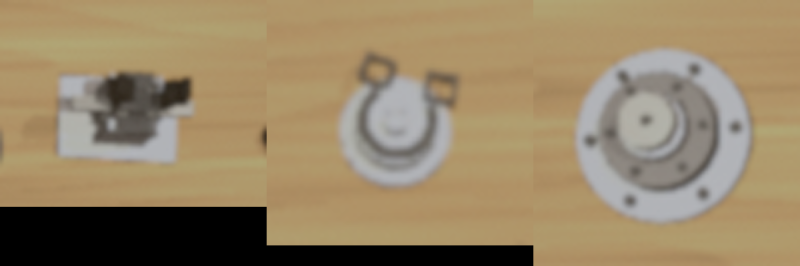

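The nest carries the smaller dark ring, with its eyes toward top (332,216). The larger dark ring lying on the bench is the decoy. Next I'll fit the model geometry to edges in both cameras.

```bash
cat >> h.py <<'E'
def avg(n,k=4):
    return np.mean([grab_frame(n).astype(np.float32) for _ in range(k)],0)
def circ(z,r,N=180):
    a=np.linspace(0,2*np.pi,N,endpoint=False); return np.stack([r*np.cos(a),r*np.sin(a),0*a+z],1)
def poly(P,step=.001,closed=True):
    P=np.asarray(P,float); out=[]
    for i in range(len(P)-(0 if closed else 1)):
        a,b=P[i],P[(i+1)%len(P)]; m=max(2,int(np.linalg.norm(b-a)/step)); out.append(a+(b-a)*np.linspace(0,1,m,endpoint=False)[:,None])
    return np.vstack(out)
def rect(cx,cy,z,lx,ly): return poly([[cx-lx/2,cy-ly/2,z],[cx+lx/2,cy-ly/2,z],[cx+lx/2,cy+ly/2,z],[cx-lx/2,cy+ly/2,z]])
def grad(im,s=1.0):
    g=cv2.GaussianBlur(im,(0,0),s); gx=cv2.Sobel(g,cv2.CV_32F,1,0); gy=cv2.Sobel(g,cv2.CV_32F,0,1); 
    return np.sqrt((gx**2+gy**2).sum(2))
def samp(img,p): return cv2.remap(img,p[:,0].astype(np.float32)[None],p[:,1].astype(np.float32)[None],cv2.INTER_LINEAR)[0]
def place(P,x,y,yaw,z=0):
    c,s=np.cos(yaw),np.sin(yaw); return np.stack([x+c*P[:,0]-s*P[:,1],y+s*P[:,0]+c*P[:,1],P[:,2]+z],1)
E
python3 - <<'E'
from h import *
ims={n:avg(n,4) for n in("scene","top")}
np.savez("im0.npz",**ims)
for nm,a,b in (("grip",(210.5,274.8),(439.9,241)),("pins",(220.3,324.2),(432.5,253.2)),("ring",(323,272.7),(323.4,229.8)),("eyes",(329,280),(332.5,216.7)),("nest",(324.3,279.4),(327.7,232.2)),("drive",(349.4,218.7),(234.9,277.4)),("seat",(351,196.4),(233.3,270.8)),("stand",(218.8,331.2),(430.9,259.1))):
    X,e=tri(a,b); print(nm,X.round(4),round(e,2))
def up(n,c,w,name,s=10):
    x,y=c; im=ims[n][y-w:y+w,x-w:x+w,::-1].clip(0,255).astype(np.uint8)
    cv2.imwrite(f"pics/{name}.png",cv2.resize(im,None,fx=s,fy=s,interpolation=cv2.INTER_CUBIC))
up("scene",(217,300),45,"zp_s",6);up("top",(432,252),30,"zp_t",9);up("scene",(326,278),25,"zn_s",10);up("top",(327,228),25,"zn_t",10)
up("scene",(352,208),32,"zd_s",8);up("top",(233,275),32,"zd_t",8)
# drive fit
G={n:grad(ims[n]) for n in ims}
def fit(curves,x0,fixyaw=False,ws=("scene","top")):
    from scipy.optimize import minimize
    def f(v,ws=ws):
        return -sum(samp(G[n],proj(n,place(c,v[0],v[1],0))).mean() for n in ws for c in curves)
    best=None
    for n in [ws]+[(w,) for w in ws]:
        b=min((minimize(f,[x0[0]+dx,x0[1]+dy],args=(n,),method="Nelder-Mead",options=dict(initial_simplex=[[x0[0]+dx,x0[1]+dy],[x0[0]+dx+.004,x0[1]+dy],[x0[0]+dx,x0[1]+dy+.004]])) for dx in(-.008,0,.008) for dy in(-.008,0,.008)),key=lambda r:r.fun)
        print(n,b.x.round(4),round(b.fun,1))
X,_=tri((349.4,218.7),(234.9,277.4))
print("drive"); fit([circ(0.008,.065),],X); fit([circ(.096,.020)],X)
for zb in (.004,.008,.012): fit([circ(zb,.065)],X)
X,_=tri((324.3,279.4),(327.7,232.2)); print("nest"); fit([circ(.026,.025)],X);
E
```

```text
grip [ 0.5162 -0.2716  0.1536] 1.19
pins [ 0.5151 -0.2721  0.0185] 1.83
ring [ 0.573  -0.01    0.0237] 1.21
eyes [ 0.6055 -0.031   0.0346] 0.14
nest [ 0.5748 -0.0158  0.0071] 1.28
drive [0.4639 0.2155 0.0023] 0.3
seat [0.4703 0.2086 0.0786] 0.32
stand [ 0.505  -0.272  -0.0098] 2.05
drive
('scene', 'top') [0.4682 0.2193] -344.5
('scene',) [0.4666 0.2222] -185.5
('top',) [0.4686 0.2183] -177.6
('scene', 'top') [0.4691 0.2185] -295.5
('scene',) [0.4914 0.1909] -206.0
('top',) [0.4682 0.2191] -141.8
('scene', 'top') [0.4685 0.2195] -295.5
('scene',) [0.4635 0.2264] -184.8
('top',) [0.4691 0.2188] -178.0
('scene', 'top') [0.4682 0.2193] -344.5
('scene',) [0.4666 0.2222] -185.5
('top',) [0.4686 0.2183] -177.6
('scene', 'top') [0.4687 0.2178] -358.8
('scene',) [0.4698 0.218 ] -185.8
('top',) [0.4682 0.2176] -177.0
nest
('scene', 'top') [ 0.5773 -0.0228] -394.1
('scene',) [ 0.5897 -0.0273] -242.5
('top',) [ 0.5754 -0.0148] -179.3
```

```bash
python3 - <<'E'
import cv2,numpy as np
a=cv2.imread("pics/zn_s.png");b=cv2.imread("pics/zn_t.png")
cv2.imwrite("pics/zn.png",cv2.resize(np.hstack([a,b]),(800,400)))
a=cv2.imread("pics/zp_s.png");b=cv2.imread("pics/zp_t.png")
cv2.imwrite("pics/zp.png",cv2.resize(np.hstack([a,b]),(800,400)))
E
```

```text
(no output)
```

View pics/zn.png

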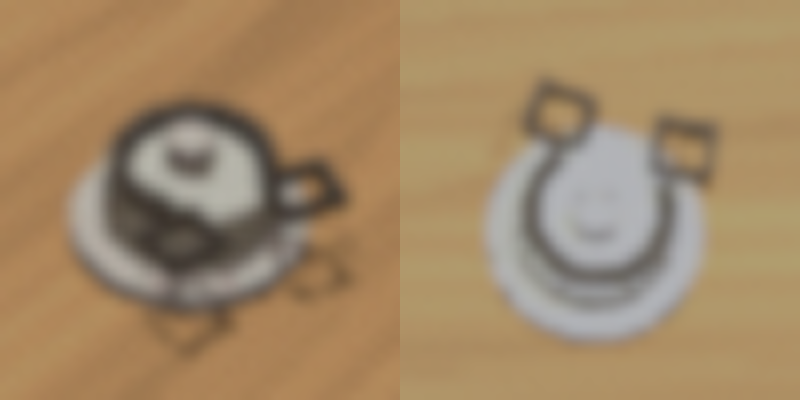

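View pics/zp.png

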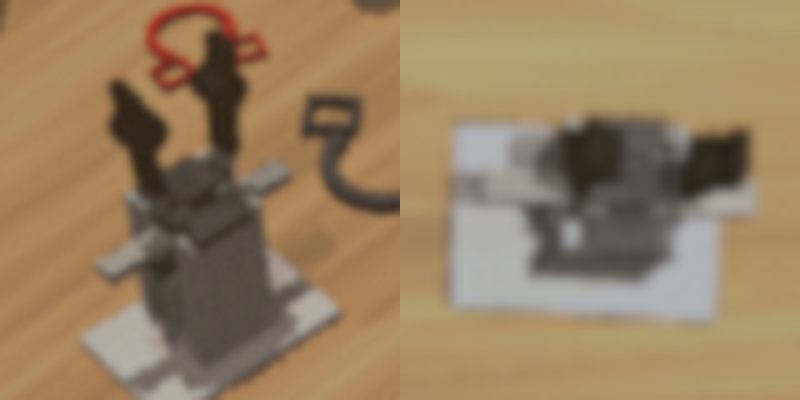

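```bash
cat >> h.py <<'E'
from scipy.optimize import minimize
def arc(z,r,a0,a1,N=90):
    a=np.linspace(a0,a1,N); return np.stack([r*np.cos(a),r*np.sin(a),0*a+z],1)
def fitp(G,curves,x0,cams=("scene","top"),sp=(.005,.005,.15),n=30,seed=0):
    rng=np.random.default_rng(seed)
    f=lambda v:-sum(samp(G[c],proj(c,place(k,*v))).mean()*w for c in cams for k,w in curves)
    b=None
    for i in range(n):
        s=np.array(x0)+rng.uniform(-1,1,3)*sp
        r=minimize(f,s,method="Nelder-Mead",options=dict(initial_simplex=[s,s+[.003,0,0],s+[0,.003,0],s+[0,0,.08]]))
        if np.all(np.abs(r.x-x0)<2*np.array(sp)) and (b is None or r.fun<b.fun): b=r
    return b.x,b.fun
def overlay(im,n,curves,v,name,c,w,s):
    x,y=c; o=cv2.resize(im[y-w:y+w,x-w:x+w,::-1].clip(0,255).astype(np.uint8),None,fx=s,fy=s,interpolation=cv2.INTER_CUBIC)
    for k,_ in curves:
        for p in proj(n,place(k,*v)): 
            q=((p-[x-w,y-w]+.5)*s-.5).astype(int); cv2.circle(o,tuple(int(t) for t in q),1,(0,0,255),-1)
    return o
RING=lambda z:[(arc(z+.005,.018,1.2,5.08),1),(arc(z+.005,.024,1.6,4.68),1)]+[(rect(.026,s*.02,z+.005,a,b),.5) for s in(-1,1) for a,b in((.012,.014),(.018,.020))]
E
python3 - <<'E'
from h import *
d=np.load("im0.npz"); ims={n:d[n] for n in d}
G={n:grad(ims[n],.7) for n in ims}
R=RING(.026)
x0=[.578,-.016,-.25]
for cams in (("scene","top"),("scene",),("top",)):
    v,f=fitp(G,R,x0,cams,(.012,.012,.25)); print("ring",cams,v.round(4),round(f,1))
    if len(cams)==2: vr=v
o=np.hstack([overlay(ims["scene"],"scene",R,vr,"",(326,278),25,8),overlay(ims["top"],"top",R,vr,"",(327,228),25,8)]); cv2.imwrite("pics/or.png",o)
for zt in (.006,.008,.010,.012):
  S=[(rect(0,0,zt,.07,.1),1)]
  for cams in (("scene","top"),("scene",),("top",)):
    v,f=fitp(G,S,[.51,-.272,-.05],cams,(.01,.01,.1),15); print("stand",zt,cams,v.round(4),round(f,1))
    if len(cams)==2: vs=v
P=S+[(rect(0,s*.027,.14,.018,.008),1) for s in (-1,1)]+[(rect(0,s*.031,.14,.018,.001),1) for s in (-1,1)]+[(rect(0,0,.08,.05,.02),1)]
o=np.hstack([overlay(ims["scene"],"scene",P,vs,"",(217,300),48,4),overlay(ims["top"],"top",P,vs,"",(432,252),48,4)]); cv2.imwrite("pics/os.png",o)
E
```

```text
ring ('scene', 'top') [ 0.5766 -0.0153 -0.1905] -1678.7
ring ('scene',) [ 0.5805 -0.0171 -0.6026] -998.3
ring ('top',) [ 0.5759 -0.0152 -0.1666] -813.6
stand 0.006 ('scene', 'top') [ 0.511  -0.2702 -0.0656] -366.4
stand 0.006 ('scene',) [ 0.5115 -0.2696 -0.0743] -158.9
stand 0.006 ('top',) [ 0.5104 -0.2709 -0.0797] -210.9
stand 0.008 ('scene', 'top') [ 0.5113 -0.2704 -0.0637] -357.7
stand 0.008 ('scene',) [ 0.5131 -0.2707 -0.0737] -158.5
stand 0.008 ('top',) [ 0.5101 -0.2706 -0.0764] -210.7
stand 0.01 ('scene', 'top') [ 0.5112 -0.2714 -0.062 ] -340.7
stand 0.01 ('scene',) [ 0.5146 -0.2717 -0.0751] -157.9
stand 0.01 ('top',) [ 0.5098 -0.2703 -0.0774] -210.5
stand 0.012 ('scene', 'top') [ 0.5098 -0.2712 -0.0915] -325.4
stand 0.012 ('scene',) [ 0.5162 -0.2728 -0.0748] -157.2
stand 0.012 ('top',) [ 0.5095 -0.2699 -0.0743] -210.3
```

View pics/or.png

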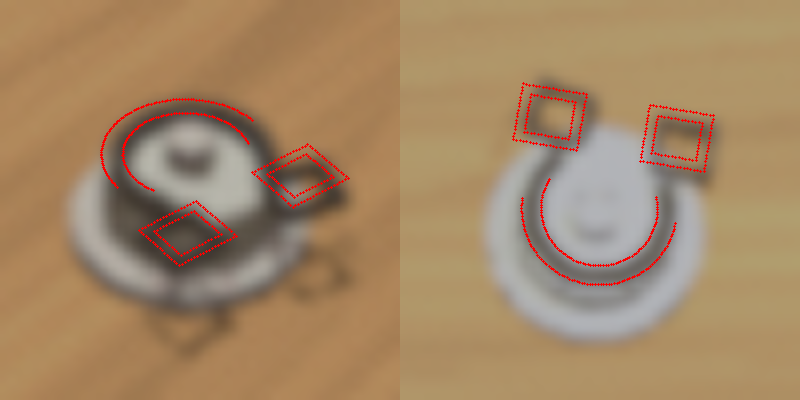

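View pics/os.png

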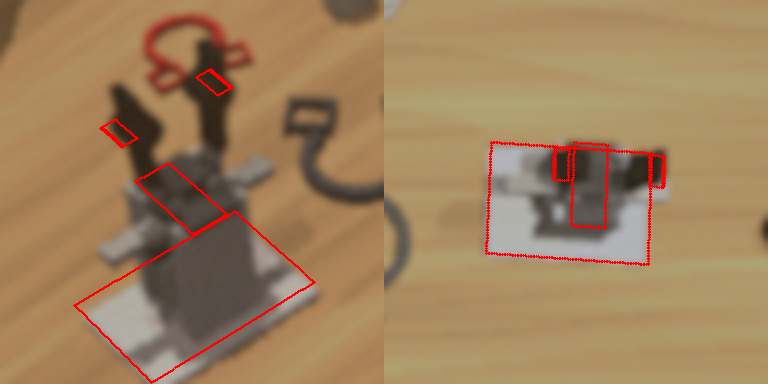

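```bash
python3 - <<'E'
from h import *
d=np.load("im0.npz"); ims={n:d[n] for n in d}
D={n:255-cv2.GaussianBlur(ims[n].mean(2),(0,0),.5) for n in ims}
C=[(arc(.031,.021,1.1,5.18),1)]+[(rect(.026,s*.02,.031,.015,.017),.6) for s in(-1,1)]
for cams in (("scene","top"),("scene",),("top",)):
    v,f=fitp(D,C,[.577,-.016,-.28],cams,(.01,.01,.25),40); print("ring",cams,v.round(4),round(f,1))
    if len(cams)==2: vr=v
    if cams[0]=="top": vt=v
R=RING(.026)
o=np.hstack([overlay(ims["scene"],"scene",R,vr,"",(326,278),25,8),overlay(ims["top"],"top",R,vr,"",(327,228),25,8)]); cv2.imwrite("pics/or2.png",o)
E
```

```text
ring ('scene', 'top') [ 0.5772 -0.0153 -0.3243] -692.3
ring ('scene',) [ 0.5799 -0.0169 -0.2915] -395.4
ring ('top',) [ 0.5759 -0.0151 -0.3026] -312.0
```

View pics/or2.png

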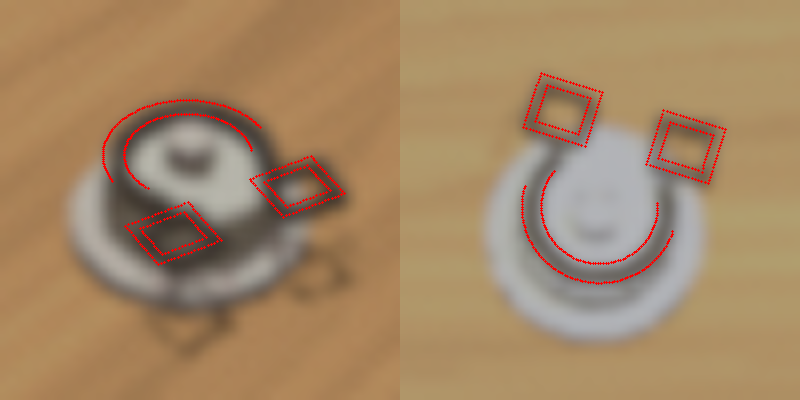

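```bash
cat >> h.py <<'E'
from scipy.spatial.transform import Rotation as Rot
def goal(yaw,flip=1):
    # tool x down, tool y along jaw dir: pliers-y rotated by yaw (flip sign)
    y=flip*np.array([-np.sin(yaw),np.cos(yaw),0]); x=np.array([0,0,-1.]); return Rot.from_matrix(np.stack([x,y,np.cross(x,y)],1))
def pose():
    o=observe(); return o['position'],Rot.from_euler('xyz',o['tool_rot']),o
def plan(p,yaw,flip=1):
    q,R,o=pose(); d=R.inv().apply(np.array(p)-q)*1000; w=(R.inv()*goal(yaw,flip)).as_rotvec()
    print("clock",o['clock'],"pos",q.round(4),"F",o['force'].round(1),"gw",round(o['grip_width'],4)); print("tool delta mm",d.round(1),"rotvec",w.round(3),"world mm",((np.array(p)-q)*1000).round(1)); return d,w
E
python3 - <<'E'
from h import *
q,R,o=pose(); print(R.as_matrix().round(3))
for f in(1,-1): plan([.511,-.2708,.26],-.072,f)
E
```

```text
[[-0.     0.344 -0.939]
 [ 0.    -0.939 -0.344]
 [-1.    -0.    -0.   ]]
clock 1.6 pos [ 0.2148 -0.5869  0.2423] F [ 0.2 -0.8  0.5] gw 0.0854
tool delta mm [ -17.7 -195.1 -386.8] rotvec [-2.719 -0.     0.   ] world mm [296.2 316.1  17.7]
clock 1.6 pos [ 0.2148 -0.5869  0.2423] F [ 0.2 -0.8  0.5] gw 0.0854
tool delta mm [ -17.7 -195.1 -386.8] rotvec [0.423 0.    0.   ] world mm [296.2 316.1  17.7]
```

Request:
{"method": "jog_arm", "body": {
  "commands": [
    [-2,-22,-28,0.035,0,0],
    [-2,-22,-28,0.035,0,0],
    [-2,-22,-28,0.035,0,0],
    [-2,-22,-28,0.035,0,0],
    [-2,-22,-28,0.035,0,0],
    [-2,-22,-28,0.035,0,0],
    [-2,-22,-28,0.035,0,0],
    [-2,-22,-28,0.035,0,0],
    [-2,-22,-28,0.035,0,0],
    [-2,-22,-28,0.035,0,0],
    [0,-20,-26,0.035,0,0],
    [0,-10,-15,0.035,0,0],
    [0,0,0,0,0,0]
  ],
  "gripper": 0
}}

```text
clock: 2.9
position: [0.4992, -0.2795, 0.2632]
tool_rot: [2.67, 1.569, -0.561]
force: [-1.1, 1.0, -0.1]
grip_width: 0.0855
```

```bash
python3 - <<'E'
from h import *
plan([.511,-.2708,.25],-.072,-1)
E
```

```text
clock 2.9 pos [ 0.4992 -0.2795  0.2632] F [-1.1  1.  -0.1] gw 0.0855
tool delta mm [ 13.3  -9.7 -11. ] rotvec [-0.017 -0.002 -0.001] world mm [ 11.8   8.7 -13.2]
```

```bash
python3 - <<'E'
from h import *
d=np.load("im0.npz"); im=d["top"].mean(2)
for x,z in((.520,.166),(.520,.104),(.502,.166),(.502,.104),(.511,.14)): print(x,z,proj("top",np.array([x,-.27-.025,z])).round(1),proj("top",np.array([x,-.27+.025,z])).round(1))
print(np.round(im[234:258,446:456:2]).astype(int)); print(np.round(im[234:258,424:436:2]).astype(int))
print(np.round(im[245,420:460]).astype(int))
for y in(-.301,-.239): print(proj("top",np.array([.511,y,.14])))
E
```

```text
0.52 0.166 [452.5 239. ] [430.2 239.4]
0.52 0.104 [446.9 243.8] [425.5 244.2]
0.502 0.166 [453.  246.9] [430.6 247.3]
0.502 0.104 [447.3 251.4] [425.9 251.8]
0.511 0.14 [450.3 244.9] [428.3 245.4]
[[146 145 145 144 144]
 [145 145 145 144 144]
 [145 145 144 145 144]
 [145 145 145 144 145]
 [144 144 144 144 143]
 [143 142 142 141 142]
 [141 136 136 128 133]
 [129 116 116  93 114]
 [ 94  79  76  56 101]
 [ 59  46  42  42  98]
 [ 46  41  35  42  98]
 [ 44  42  36  44  98]
 [ 42  42  37  43  97]
 [ 41  43  36  44 103]
 [ 41  41  36  50 121]
 [ 37  47  56  78 142]
 [ 47  85 111 123 155]
 [ 83 133 155 158 162]
 [121 159 169 169 164]
 [137 159 161 159 157]
 [150 154 143 138 141]
 [170 168 143 133 136]
 [179 176 147 136 137]
 [180 176 146 135 135]]
[[149 148 148 148 147 147]
 [147 147 147 146 146 146]
 [145 145 146 146 146 146]
 [145 145 145 144 145 145]
 [144 144 146 134 135 137]
 [140 142 146 106 108 116]
 [139 126 132  72  75  90]
 [138  93  91  51  54  67]
 [121  64  48  45  47  54]
 [ 95  55  38  45  47  51]
 [ 77  55  39  45  47  51]
 [ 72  55  40  46  46  50]
 [ 74  55  40  42  45  52]
 [ 84  60  40  40  43  53]
 [ 95  75  41  38  44  55]
 [108  88  43  47  61  69]
 [126  99  50  62  82  84]
 [132 108  60  72  87  85]
 [107 101  67  84  90  75]
 [ 80  87  72  97  98  71]
 [ 80  95  92  91  92  77]
 [ 78 117 127  86  87  82]
 [ 72 129 149  87  87  85]
 [ 75 129 149  88  88  88]]
[131 124 103  81  72  66  55  43  40  40  46  47  46  46  50  64  76  80
  80  87  94  88  87  97  92  65  44  41  42  40  36  38  44  59  98 131
 142 142 142 142]
[452.93803171 244.86656597]
[425.71364555 245.41432605]
```

Request:
{"method": "jog_arm", "body": {
  "commands": [
    [13,-10,-10,-0.02,0,0],
    [0,0,0,0,0,0]
  ]
}}

```text
clock: 3.1
position: [0.5104, -0.27, 0.2492]
tool_rot: [2.574, 1.568, -0.634]
force: [-1.1, 0.1, -0.0]
grip_width: 0.0854
```

```bash
python3 - <<'E'
from h import *
plan([.510,-.2706,.25],-.08,-1)
for n,c,w in(("scene",(215,270),60),("top",(440,240),60)):
    im=avg(n,2); np.save(f"im1{n}.npy",im); x,y=c
    globals()[n]=cv2.resize(im[y-w:y+w,x-w:x+w,::-1].clip(0,255).astype(np.uint8),(400,400),interpolation=cv2.INTER_CUBIC)
cv2.imwrite("pics/a1.png",np.hstack([scene,top]))
E
```

```text
clock 3.1 pos [ 0.5104 -0.27    0.2492] F [-1.1  0.1 -0. ] gw 0.0854
tool delta mm [-0.8  0.6  0.4] rotvec [ 0.014 -0.002 -0.001] world mm [-0.4 -0.6  0.8]
```

View pics/a1.png

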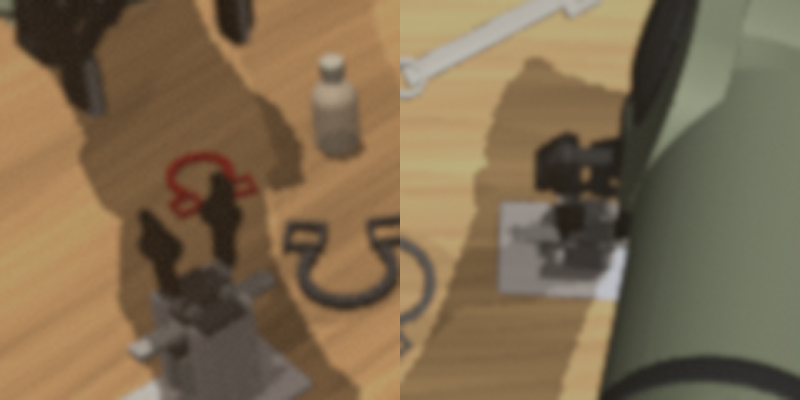

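```bash
python3 - <<'E'
from h import *
for z in(.238,.245,.251): 
  for s in(-.045,.045): print(z,s,(proj("scene",np.array([.5104,-.27,z])+[s*np.sin(.08),s*np.cos(.08),0])-[155,210])/.3)
for z in(.140,.166):
  for s in(-.031,.031): print(z,s,(proj("scene",np.array([.511,-.2706,z])+[s*np.sin(.08),s*np.cos(.08),0])-[155,210])/.3)
E
```

```text
0.238 -0.045 [ 95.75090721 127.55631863]
0.238 0.045 [234.97662868  58.45730592]
0.245 -0.045 [ 93.85481266 117.12483068]
0.245 0.045 [233.77226697  48.24388691]
0.251 -0.045 [ 92.21589541 108.10822042]
0.251 0.045 [232.73169012  39.41942222]
0.14 -0.031 [141.51410201 253.76296706]
0.14 0.031 [231.24777391 204.43218528]
0.166 -0.031 [135.5856904  219.15600434]
0.166 0.031 [226.88982822 170.19983928]
```

Request:
{"method": "jog_arm", "body": {
  "commands": [
    [30,1,0,0.014,0,0],
    [30,0,0,0,0,0],
    [25,0,0,0,0,0],
    [20,0,0,0,0,0],
    [12,0,0,0,0,0],
    [4,0,0,0,0,0],
    [0,0,0,0,0,0]
  ]
}}

```text
clock: 4.0
position: [0.5088, -0.2787, 0.1291]
tool_rot: [2.524, 1.56, -0.708]
force: [-0.2, -0.2, 0.2]
grip_width: 0.0851
```

Request:
{"method": "jog_arm", "body": {
  "commands": [
    [0,0,0,0,0,0],
    [0,0,0,0,0,0],
    [0,0,0,0,0,0]
  ],
  "gripper": 50,
  "newtons": 20
}}

```text
clock: 4.3
position: [0.5097, -0.2792, 0.1314]
tool_rot: [2.591, 1.557, -0.642]
force: [1.1, 0.7, -0.4]
grip_width: 0.0687
```

```bash
python3 - <<'E'
from h import *
plan([.511,-.2706,.128],-.08,-1)
im=avg("scene",2); x,y,w=212,285,50
cv2.imwrite("pics/a2.png",cv2.resize(im[y-w:y+w,x-w:x+w,::-1].clip(0,255).astype(np.uint8),(600,600),interpolation=cv2.INTER_CUBIC))
E
```

```text
clock 4.3 pos [ 0.5097 -0.2792  0.1314] F [ 1.1  0.7 -0.4] gw 0.0687
tool delta mm [ 3.3 -8.7 -0.4] rotvec [-0.011 -0.012 -0.007] world mm [ 1.3  8.6 -3.4]
```

View pics/a2.png

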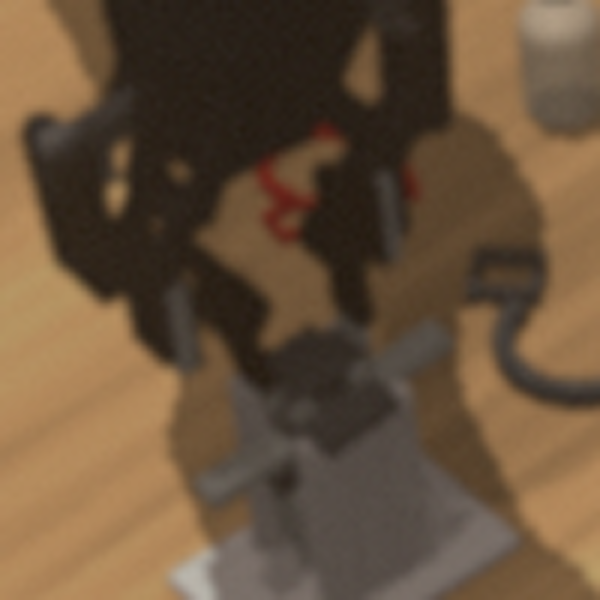

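```bash
python3 - <<'E'
from h import *
q,R,o=pose()
for z in(.128,.14):
  for s in(-.034,.034): print("pads",z,s,(proj("scene",np.array([q[0],q[1],z])+[s*np.sin(.08),s*np.cos(.08),0])-[162,235])*6)
  for s in(-.031,.031): print("handle",z,s,(proj("scene",np.array([.510,-.2706,z])+[s*np.sin(.08),s*np.cos(.08),0])-[162,235])*6)
import glob
im=avg("top",2); x,y,w=440,240,50
cv2.imwrite("pics/a3.png",cv2.resize(im[y-w:y+w,x-w:x+w,::-1].clip(0,255).astype(np.uint8),(600,600),interpolation=cv2.INTER_CUBIC))
E
```

```text
pads 0.128 -0.034 [185.24043202 351.24756974]
pads 0.128 0.034 [362.58468311 252.72067504]
handle 0.128 -0.031 [215.54275154 333.41217529]
handle 0.128 0.031 [375.77496772 244.42416231]
pads 0.14 -0.034 [180.16422378 323.10064788]
pads 0.14 0.034 [358.9281595  224.88147884]
handle 0.14 -0.031 [210.71730149 305.31713091]
handle 0.14 0.031 [372.22166681 216.61304803]
```

View pics/a3.png

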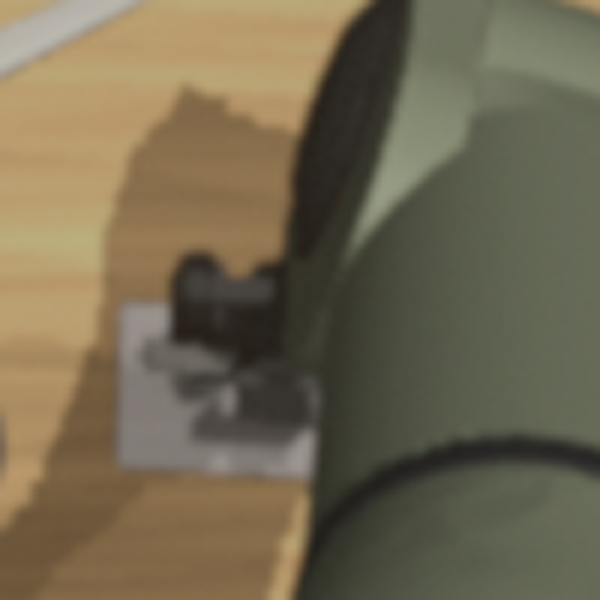

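Request:
{"method": "jog_arm", "body": {
  "commands": [
    [0,0,0,0,0,0],
    [0,0,0,0,0,0],
    [0,0,0,0,0,0]
  ],
  "gripper": 0
}}

```text
clock: 4.8
position: [0.5096, -0.2791, 0.131]
tool_rot: [2.58, 1.558, -0.653]
force: [-0.1, -0.1, -0.2]
grip_width: 0.0857
```

Request:
{"method": "jog_arm", "body": {
  "commands": [
    [0,-4,0,0,0,0],
    [0,0,0,0,0,0]
  ]
}}

```text
clock: 5.0
position: [0.51, -0.2748, 0.131]
tool_rot: [2.58, 1.558, -0.652]
force: [-0.3, 0.2, 0.7]
grip_width: 0.0852
```

```bash
python3 - <<'E'
from h import *
print(pose()[1].as_matrix().round(3)); plan([.510,-.2706,.128],-.08,-1)
im=avg("scene",2); x,y,w=212,285,50
cv2.imwrite("pics/a4.png",cv2.resize(im[y-w:y+w,x-w:x+w,::-1].clip(0,255).astype(np.uint8),(600,600),interpolation=cv2.INTER_CUBIC))
E
```

```text
[[ 0.01  -0.091 -0.996]
 [-0.008 -0.996  0.091]
 [-1.     0.007 -0.011]]
clock 5.0 pos [ 0.51   -0.2748  0.131 ] F [-0.3  0.2  0.7] gw 0.0852
tool delta mm [ 2.9 -4.3  0.4] rotvec [-0.011 -0.011 -0.007] world mm [ 0.   4.2 -3. ]
```

View pics/a4.png

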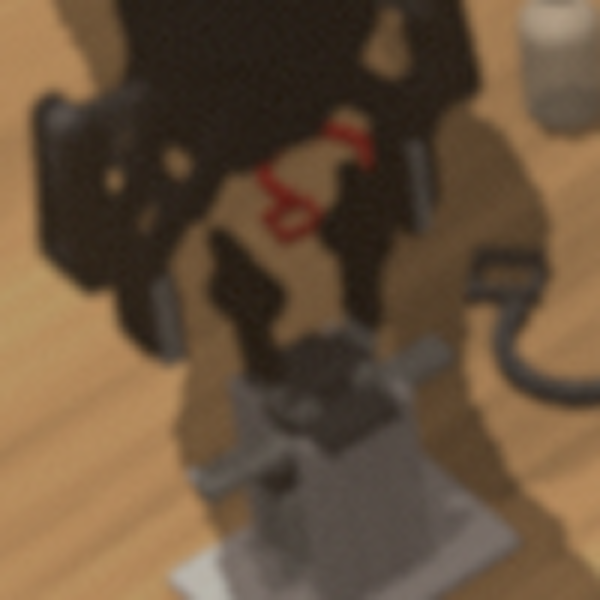

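Request:
{"method": "jog_arm", "body": {
  "commands": [
    [0,-2,0,-0.01,-0.011,-0.007],
    [0,0,0,0,0,0]
  ]
}}

```text
clock: 5.3
position: [0.51, -0.2733, 0.131]
tool_rot: [-0.211, 1.57, 2.85]
force: [0.6, -0.9, 0.7]
grip_width: 0.0851
```

Request:
{"method": "jog_arm", "body": {
  "commands": [
    [0,0,0,0,0,0],
    [0,0,0,0,0,0],
    [0,0,0,0,0,0]
  ],
  "gripper": 65,
  "newtons": 20
}}

```text
clock: 5.6
position: [0.5101, -0.2732, 0.1309]
tool_rot: [-0.411, 1.57, 2.65]
force: [-0.6, 0.6, 0.3]
grip_width: 0.0634
```

Request:
{"method": "jog_arm", "body": {
  "commands": [
    [0,0,0,0,0,0],
    [0,0,0,0,0,0]
  ],
  "gripper": 69
}}

```text
clock: 5.8
position: [0.5101, -0.2731, 0.131]
tool_rot: [-0.53, 1.57, 2.531]
force: [-0.0, 1.7, 0.6]
grip_width: 0.0621
```

Request:
{"method": "jog_arm", "body": {
  "commands": [
    [0,0,0,0,0,0],
    [0,0,0,0,0,0]
  ],
  "gripper": 72
}}

```text
clock: 6.0
position: [0.5101, -0.2731, 0.131]
tool_rot: [-0.512, 1.57, 2.549]
force: [-0.2, 1.2, 0.1]
grip_width: 0.0613
```

Request:
{"method": "jog_arm", "body": {
  "commands": [
    [0,0,0,0,0,0],
    [0,0,0,0,0,0]
  ],
  "gripper": 75
}}

```text
clock: 6.2
position: [0.5103, -0.2731, 0.1313]
tool_rot: [-0.691, 1.57, 2.37]
force: [-1.2, 1.3, 2.0]
grip_width: 0.0607
```

Request:
{"method": "jog_arm", "body": {
  "commands": [
    [-6,0,0,0,0,0],
    [-8,0,0,0,0,0],
    [-8,0,0,0,0,0],
    [0,0,0,0,0,0]
  ]
}}

```text
clock: 6.6
position: [0.5098, -0.2734, 0.1549]
tool_rot: [-0.224, 1.569, 2.837]
force: [0.2, 0.1, -2.8]
grip_width: 0.0607
```

```bash
python3 - <<'E'
from h import *
plan([.510,-.2706,.23],-.08,-1)
im=avg("scene",2); x,y,w=212,285,50
cv2.imwrite("pics/a5.png",cv2.resize(im[y-w:y+w,x-w:x+w,::-1].clip(0,255).astype(np.uint8),(600,600),interpolation=cv2.INTER_CUBIC))
E
```

```text
clock 6.6 pos [ 0.5098 -0.2734  0.1549] F [ 0.2  0.1 -2.8] gw 0.0607
tool delta mm [-75.1  -2.8   0.2] rotvec [-0.001  0.001  0.   ] world mm [ 0.2  2.8 75.1]
```

View pics/a5.png

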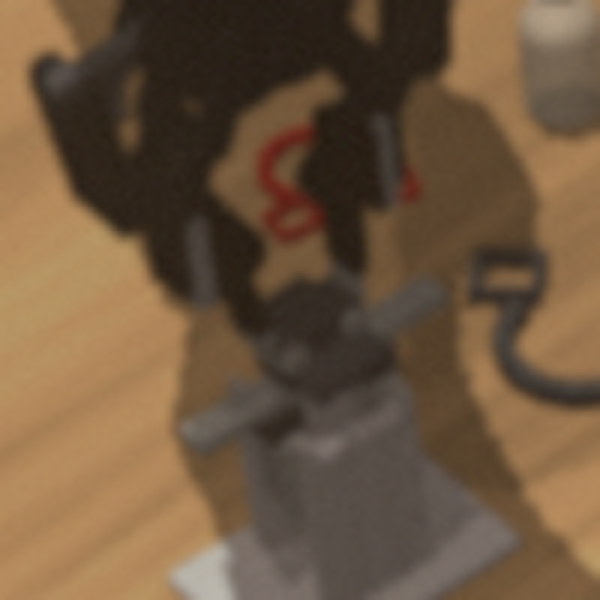

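Request:
{"method": "jog_arm", "body": {
  "commands": [
    [-15,0,0,0,0,0],
    [-20,0,0,0,0,0],
    [-20,0,0,0,0,0],
    [-20,0,0,0,0,0],
    [-15,0,0,0,0,0],
    [-5,0,0,0,0,0],
    [0,0,0,0,0,0]
  ]
}}

```text
clock: 7.4
position: [0.5084, -0.2727, 0.2497]
tool_rot: [-0.309, 1.564, 2.751]
force: [0.5, 0.3, -2.2]
grip_width: 0.0607
```

```bash
python3 - <<'E'
from h import *
plan([.6013,-.0229,.25],-.30,-1)
im=avg("scene",2); x,y,w=212,265,50
a=cv2.resize(im[y-w:y+w,x-w:x+w,::-1].clip(0,255).astype(np.uint8),(500,500),interpolation=cv2.INTER_CUBIC)
cv2.imwrite("pics/a6.png",a)
E
```

```text
clock 7.4 pos [ 0.5084 -0.2727  0.2497] F [ 0.5  0.3 -2.2] gw 0.0607
tool delta mm [-2.000e-01 -2.565e+02 -7.250e+01] rotvec [0.219 0.007 0.001] world mm [ 92.9 249.8   0.3]
```

View pics/a6.png

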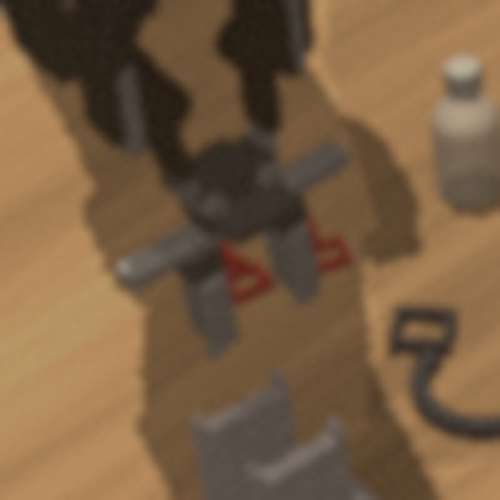

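Request:
{"method": "jog_arm", "body": {
  "commands": [
    [0,-12,-2,0.02,0.007,0],
    [0,-25,-4,0.02,0,0],
    [0,-30,-5,0.02,0,0],
    [0,-30,-5,0.02,0,0],
    [0,-30,-5,0.02,0,0],
    [0,-30,-5,0.02,0,0],
    [0,-30,-5,0.02,0,0],
    [0,-30,-5,0.02,0,0],
    [0,-25,-4,0.02,0,0],
    [0,-12,-2,0.02,0,0],
    [0,0,0,0,0,0]
  ]
}}

```text
clock: 8.6
position: [0.5919, -0.0203, 0.2368]
tool_rot: [0.011, 1.553, 2.862]
force: [-0.5, -0.8, -2.4]
grip_width: 0.0603
```

```bash
python3 - <<'E'
from h import *
plan([.6013,-.0229,.25],-.30,-1)
E
```

```text
clock 8.6 pos [ 0.5919 -0.0203  0.2368] F [-0.5 -0.8 -2.4] gw 0.0603
tool delta mm [-13.4  -0.2  -9.5] rotvec [ 0.009  0.017 -0.   ] world mm [ 9.4 -2.6 13.2]
```

Request:
{"method": "jog_arm", "body": {
  "commands": [
    [12,0,-6,0.009,0.017,0],
    [18,0,-4,0,0,0],
    [15,0,0,0,0,0],
    [2,0,0,0,0,0],
    [0,0,0,0,0,0]
  ]
}}

```text
clock: 9.1
position: [0.5993, -0.0267, 0.1853]
tool_rot: [0.733, 1.566, -2.708]
force: [1.0, -0.5, -1.9]
grip_width: 0.0604
```

```bash
python3 - <<'E'
from h import *
plan([.6013,-.0229,.19],-.30,-1)
ims={}
for n in("scene","top"): ims[n]=avg(n,3)
np.savez("im2.npz",**ims)
def up(n,c,w): 
    x,y=c; return cv2.resize(ims[n][y-w:y+w,x-w:x+w,::-1].clip(0,255).astype(np.uint8),(400,400),interpolation=cv2.INTER_CUBIC)
cv2.imwrite("pics/b1.png",np.hstack([up("scene",(325,265),32),up("top",(327,222),40)]))
for n in("scene","top"): print(n,[(np.round(r["location"],1),round(r["p"],2)) for r in nets.pinpoint(n,"pliers_pins")])
E
```

```text
clock 9.1 pos [ 0.5993 -0.0267  0.1853] F [ 1.  -0.5 -1.9] gw 0.0604
tool delta mm [-4.7 -4.2 -0.8] rotvec [ 0.001  0.003 -0.003] world mm [2.  3.8 4.7]
scene [(array([332.4, 268.1]), 0.92)]
top []
```

View pics/b1.png

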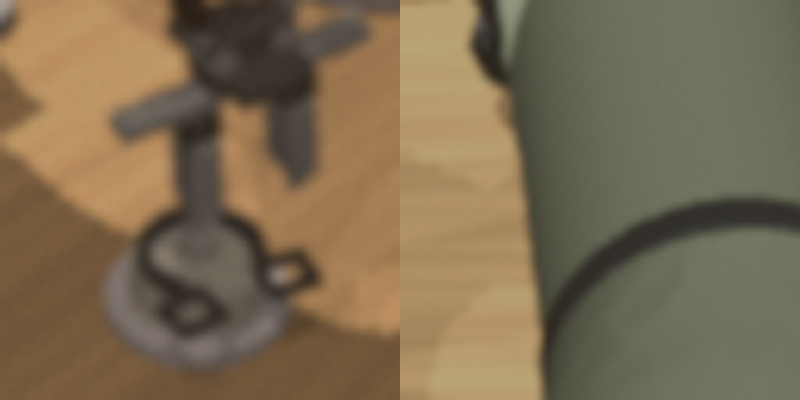

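```bash
python3 - <<'E'
from h import *
off=np.array([0,0])
for p,z in(((325.8,273),.0673),((340.5,262.6),.0673),((333.2,267.8),.0673),((332.4,268.1),.0673),((323.7,282.9),.031),((339.4,276.5),.031),((331.6,279.7),.031)): print(p,z,atz("scene",p,z).round(4))
q=pose()[0]
# expected pins
for s in(-.01875,.01875): print(proj("scene",np.array([q[0]+s*np.sin(.3),q[1]+s*np.cos(.3),.0673])))
# fit of ring, scene only, in fresh image
d=np.load("im2.npz"); D={n:255-cv2.GaussianBlur(d[n].mean(2),(0,0),.5) for n in d}
E
```

```text
(325.8, 273) 0.0673 [ 0.6089 -0.047   0.0673]
(340.5, 262.6) 0.0673 [0.6101 0.0008 0.0673]
(333.2, 267.8) 0.0673 [ 0.6096 -0.0233  0.0673]
(332.4, 268.1) 0.0673 [ 0.6089 -0.0253  0.0673]
(323.7, 282.9) 0.031 [ 0.6004 -0.0432  0.031 ]
(339.4, 276.5) 0.031 [ 0.6123 -0.0038  0.031 ]
(331.6, 279.7) 0.031 [ 0.6064 -0.0236  0.031 ]
[321.68726996 269.27841696]
[336.30059304 263.59191502]
```

```bash
python3 - <<'E'
from h import *
a,b=(312.2,253),(350.6,238.6)
A,B=atz("scene",a,.137),atz("scene",b,.137); print(A,B,np.arctan2(-(B-A)[0],(B-A)[1]),np.linalg.norm(B-A),(A+B)/2)
d=np.load("im2.npz"); im=d["scene"]; x,y,w=330,255,30
o=cv2.resize(im[y-w:y+w,x-w:x+w,::-1].clip(0,255).astype(np.uint8),(600,600),interpolation=cv2.INTER_CUBIC)
q=pose()[0]; org=np.array([q[0],q[1],q[2]-.109]); psi=-.3
def box(cx,cy,z0,z1,lx,ly): return np.vstack([rect(cx,cy,z0,lx,ly),rect(cx,cy,z1,lx,ly)])
for P,c in ((box(0,.01875+.0,0,.034,.02,.010),(0,0,255)),(box(0,-.01875,0,.034,.02,.010),(0,0,255)),(box(0,.01875,-.009,0,.005,.005),(0,255,0)),(box(0,-.01875,-.009,0,.005,.005),(0,255,0)),(place(np.vstack([k for k,_ in RING(.026)]),0,0,0),None)):
    W=place(P,org[0],org[1],psi,org[2]) if c else place(P,.577,-.0152,-.3)
    for p in proj("scene",W)+[.0,.0]:
        t=((p-[x-w,y-w]+.5)*10).astype(int); cv2.circle(o,(int(t[0]),int(t[1])),0,c or (255,0,0),-1)
cv2.imwrite("pics/b2.png",o)
E
```

```text
[ 0.59925143 -0.0800798   0.137     ] [0.62678728 0.01020044 0.137     ] -0.2960415220031968 0.09438614530692817 [ 0.61301935 -0.03493968  0.137     ]
```

View pics/b2.png

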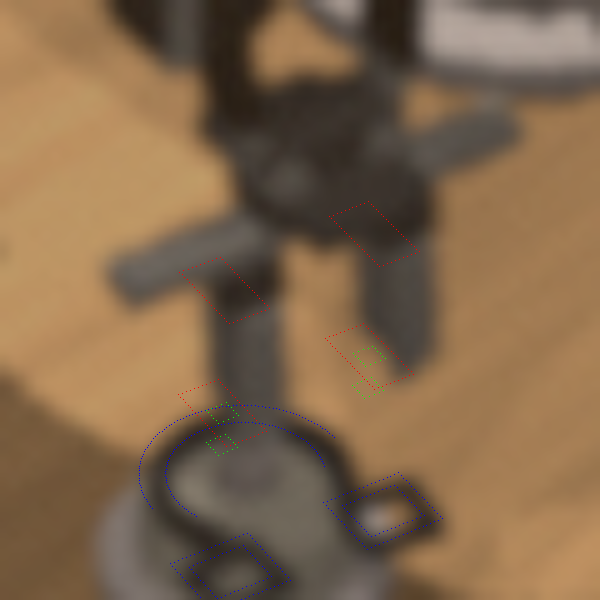

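```bash
python3 - <<'E'
from h import *
plan([.6013,-.0229,.19],-.30,-1); print(pose()[2]['qd'].round(3))
E
```

```text
clock 9.5 pos [ 0.5999 -0.0259  0.1862] F [ 0.3  0.5 -2.3] gw 0.0602
tool delta mm [-3.9 -3.3 -0.4] rotvec [ 0.001  0.002 -0.002] world mm [1.4 3.  3.8]
[-0.     0.002  0.001  0.003 -0.    -0.001 -0.001]
```

```bash
python3 - <<'E'
from h import *
for z in(.25,.255,.26,.265): print(z,(proj("scene",np.array([.5084+.011,-.2727,z]))-[162,215])*5)
# a6 jaws
for s in(-1,1):
  for z in(0,.034):
    for dx in(-.01,.01):
      for dy in(-.005,.005): print(s,z,dx,dy,((proj("scene",place(np.array([[dx,s*.01875+dy,z]]),.5084,-.2727,-.08,.2497-.109))-[162,215])*5).round(0))
E
```

```text
0.25 [221.84602437 100.17811537]
0.255 [220.20105181  88.93208709]
0.26 [218.54556005  77.61414323]
0.265 [216.87944787  66.22359175]
-1 0 -0.01 -0.005 [[170. 332.]]
-1 0 -0.01 0.005 [[192. 320.]]
-1 0 0.01 -0.005 [[200. 358.]]
-1 0 0.01 0.005 [[222. 346.]]
-1 0.034 -0.01 -0.005 [[158. 264.]]
-1 0.034 -0.01 0.005 [[181. 252.]]
-1 0.034 0.01 -0.005 [[188. 290.]]
-1 0.034 0.01 0.005 [[211. 278.]]
1 0 -0.01 -0.005 [[251. 288.]]
1 0 -0.01 0.005 [[273. 276.]]
1 0 0.01 -0.005 [[282. 313.]]
1 0 0.01 0.005 [[303. 301.]]
1 0.034 -0.01 -0.005 [[242. 220.]]
1 0.034 -0.01 0.005 [[263. 209.]]
1 0.034 0.01 -0.005 [[272. 245.]]
1 0.034 0.01 0.005 [[294. 233.]]
```

```bash
python3 - <<'E'
from h import *
for z in(.08,.086,.094,.1): print(z,proj("scene",np.array([.5105,-.2706,z])),proj("top",np.array([.5105,-.2706,z])))
im=avg("scene",3);ims={"scene":im,"top":avg("top",3)}; x,y,w=217,310,32
a=cv2.resize(im[y-w:y+w,x-w:x+w,::-1].clip(0,255).astype(np.uint8),(512,512),interpolation=cv2.INTER_CUBIC)
im=ims["top"];x,y,w=432,252,32
b=cv2.resize(im[y-w:y+w,x-w:x+w,::-1].clip(0,255).astype(np.uint8),(512,512),interpolation=cv2.INTER_CUBIC)
cv2.imwrite("pics/c1.png",cv2.resize(np.hstack([a,b]),(800,400)))
E
```

```text
0.08 [214.34118491 301.151258  ] [434.75331469 249.67847371]
0.086 [214.01413544 298.95522785] [435.22007334 249.26184033]
0.094 [213.57455986 296.00362169] [435.84844511 248.70094947]
0.1 [213.24221558 293.77203867] [436.32430692 248.27619051]
```

View pics/c1.png

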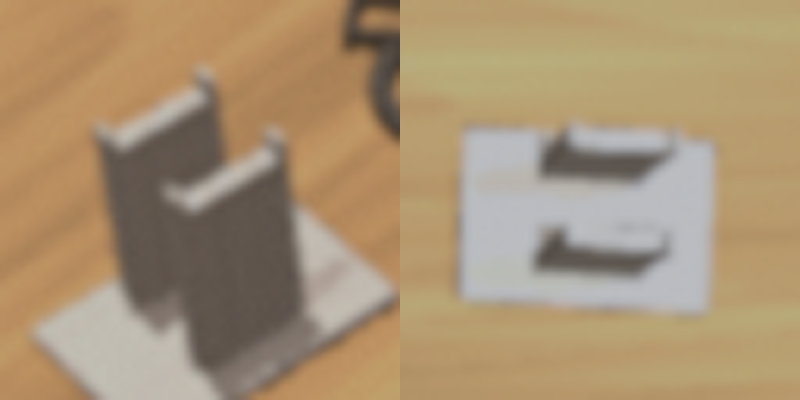

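```bash
python3 - <<'E'
from h import *
im=avg("scene",3); x,y,w=325,230,50
o=cv2.resize(im[y-w:y+w,x-w:x+w,::-1].clip(0,255).astype(np.uint8),(800,800),interpolation=cv2.INTER_CUBIC)[:600]
q,R,ob=pose()
# tool-frame points: pads (w=22 in z, inner faces y=+-.030)
for s in(-1,1):
  P=poly([[-.027,s*.0302,-.011],[.011,s*.0302,-.011],[.011,s*.0302,.011],[-.027,s*.0302,.011]])
  for p in proj("scene",R.apply(P)+q): cv2.circle(o,tuple(int(t) for t in ((p-[x-w,y-w]+.5)*8)),0,(0,0,255),-1)
P=poly([[-.15,0,0],[.13,0,0]],closed=False)
for p in proj("scene",R.apply(P)+q): cv2.circle(o,tuple(int(t) for t in ((p-[x-w,y-w]+.5)*8)),0,(0,255,0),-1)
cv2.imwrite("pics/c2.png",o)
E
```

```text
(no output)
```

View pics/c2.png

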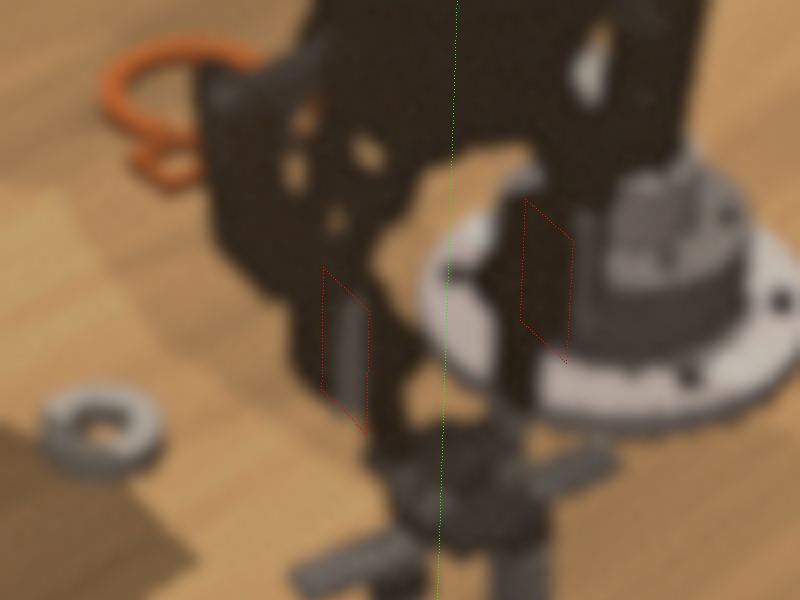

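Request:
{"method": "jog_arm", "body": {
  "commands": [
    [10,3,-2,0,0.002,-0.002],
    [12,0,0,0,0,0],
    [8,0,0,0,0,0],
    [0,0,0,0,0,0],
    [0,0,0,0,0,0]
  ]
}}

```text
clock: 10.45
position: [0.6003, -0.0299, 0.1519]
tool_rot: [0.439, 1.569, -3.002]
force: [-0.2, -0.3, -2.3]
grip_width: 0.0605
```

```bash
cat >> h.py <<'E'
def box(cx,cy,z0,z1,lx,ly): return np.vstack([rect(cx,cy,z0,lx,ly),rect(cx,cy,z1,lx,ly)])
def view_pl(name,im,c,w,org,psi,ring,sp=.01875,S=600):
    x,y=c; k=S/(2*w); o=cv2.resize(im[y-w:y+w,x-w:x+w,::-1].clip(0,255).astype(np.uint8),(S,S),interpolation=cv2.INTER_CUBIC)
    raw=o.copy()
    for P,col in ((box(0,sp,0,.034,.02,.010),(0,0,255)),(box(0,-sp,0,.034,.02,.010),(0,0,255)),(box(0,sp,-.009,0,.005,.005),(0,255,0)),(box(0,-sp,-.009,0,.005,.005),(0,255,0)),(np.vstack([k_ for k_,_ in RING(ring[3])]),None)):
        W=place(P,org[0],org[1],psi,org[2]) if col else place(P,*ring[:3])
        for p in proj("scene",W): cv2.circle(o,tuple(int(t) for t in ((p-[x-w,y-w]+.5)*k)),0,col or (255,0,0),-1)
    cv2.imwrite(name,cv2.resize(np.hstack([raw,o]),(800,400),interpolation=cv2.INTER_AREA))
E
python3 - <<'E'
from h import *
im=avg("scene",3); q,R,o=pose(); plan([q[0],q[1],.15],-.3,-1)
view_pl("pics/d1.png",im,(330,260),30,[q[0]+.0051,q[1]+.0046,q[2]-.106],-.3,[.5799,-.0169,-.3,.026])
E
```

```text
clock 10.6 pos [ 0.6005 -0.0299  0.1526] F [ 0.6 -0.1 -2.3] gw 0.0604
tool delta mm [ 2.6 -0.  -0. ] rotvec [ 0.001  0.001 -0.001] world mm [ 0.   0.  -2.6]
```

View pics/d1.png

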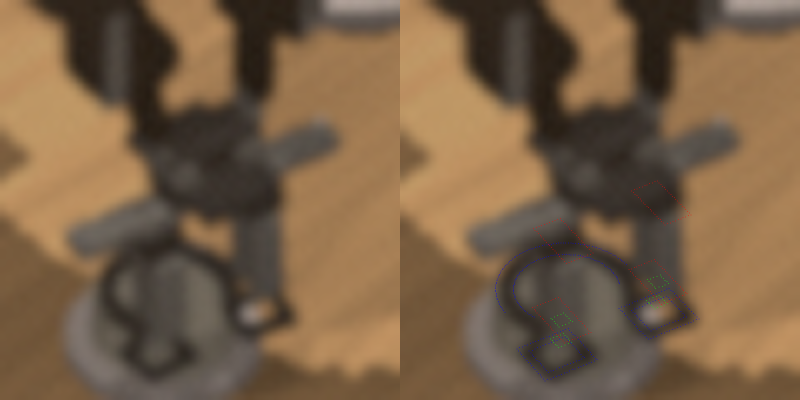

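```bash
cat >> h.py <<'E'
def view1(name,im,c,wx,wy,k,org,psi,ring,sp=.01875,ov=True):
    x,y=c; o=im[y-wy:y+wy,x-wx:x+wx,::-1].clip(0,255); o=(255*(o/max(o.max(),1))**.7).astype(np.uint8)
    o=cv2.resize(o,None,fx=k,fy=k,interpolation=cv2.INTER_CUBIC)
    raw=o.copy()
    def dr(W,col):
        for p in proj("scene",W): cv2.circle(o,tuple(int(t) for t in ((p-[x-wx,y-wy]+.5)*k)),1,col,-1)
    for s in(-1,1):
        dr(place(box(0,s*sp,0,.034,.02,.010),*org[:2],psi,org[2]),(0,0,255)); dr(place(box(0,s*sp,-.009,0,.005,.005),*org[:2],psi,org[2]),(0,255,0))
    if ring is not None: dr(place(np.vstack([a for a,_ in RING(ring[3])]),*ring[:3]),(255,0,0))
    cv2.imwrite(name,np.hstack([raw,o]))
E
python3 - <<'E'
from h import *
im=avg("scene",2); q,R,o=pose(); np.save("d1.npy",im)
view1("pics/d2.png",im,(330,270),20,22,10,[q[0]+.0051,q[1]+.0046,q[2]-.106],-.3,[.5799,-.0169,-.3,.026])
E
```

```text
(no output)
```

View pics/d2.png

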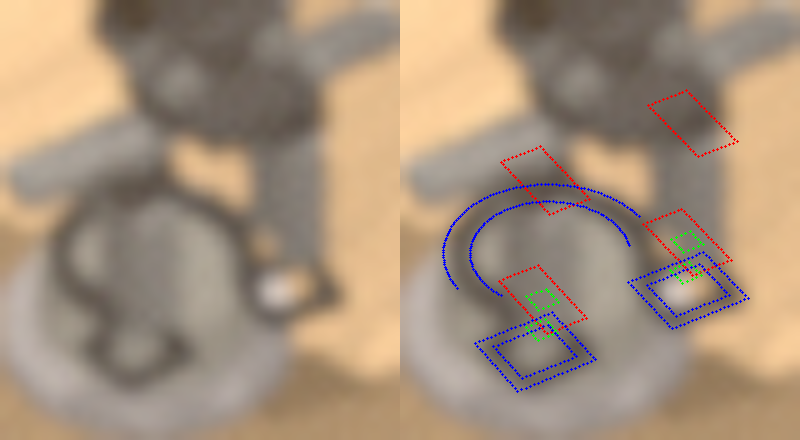

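Request:
{"method": "jog_arm", "body": {
  "commands": [
    [4,0,0,0,0,0],
    [3,0,0,0,0,0],
    [0,0,0,0,0,0],
    [0,0,0,0,0,0]
  ]
}}

```text
clock: 11.1
position: [0.6008, -0.0298, 0.1456]
tool_rot: [2.294, 1.57, -1.146]
force: [0.2, 0.6, -3.2]
grip_width: 0.0605
```

```bash
python3 - <<'E'
from h import *
im=avg("scene",3); q,R,o=pose(); plan([q[0],q[1],.137],-.3,-1)
view1("pics/d3.png",im,(330,270),20,22,10,[q[0]+.0051,q[1]+.0046,q[2]-.106],-.3,[.5799,-.0169,-.3,.026])
E
```

```text
clock 11.25 pos [ 0.6009 -0.0298  0.1457] F [-0.4  0.4 -2.3] gw 0.0601
tool delta mm [ 8.7 -0.   0. ] rotvec [ 0.001 -0.    -0.   ] world mm [ 0.   0.  -8.7]
```

View pics/d3.png

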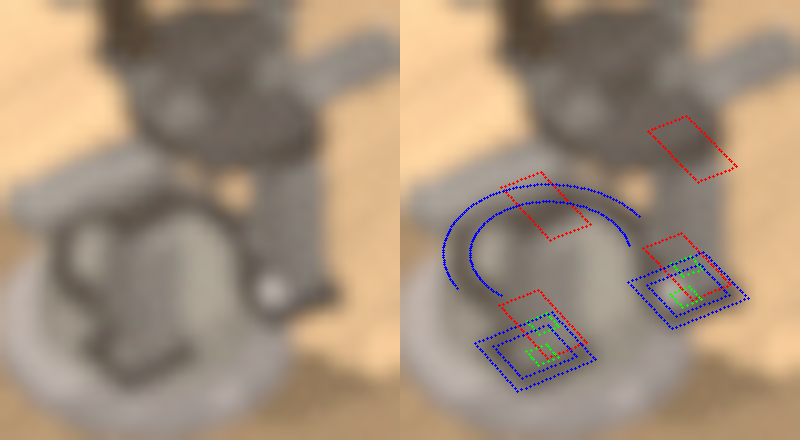

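Request:
{"method": "jog_arm", "body": {
  "commands": [
    [3,0,0,0,0,0],
    [0,0,0,0,0,0],
    [0,0,0,0,0,0]
  ]
}}

```text
clock: 11.55
position: [0.601, -0.0298, 0.1426]
tool_rot: [2.984, 1.57, -0.457]
force: [0.5, 0.5, -2.4]
grip_width: 0.0606
```

Request:
{"method": "jog_arm", "body": {
  "commands": [
    [2,0,0,0,0,0],
    [0,0,0,0,0,0],
    [0,0,0,0,0,0]
  ]
}}

```text
clock: 11.85
position: [0.6011, -0.0298, 0.1405]
tool_rot: [3.115, 1.57, -0.326]
force: [0.0, 0.4, -1.4]
grip_width: 0.0605
```

```bash
python3 - <<'E'
from h import *
im=avg("scene",3); q,R,o=pose(); plan([q[0],q[1],.137],-.3,-1)
view1("pics/d4.png",im,(330,270),20,22,10,[q[0]+.0051,q[1]+.0046,q[2]-.106],-.3,[.5799,-.0169,-.3,.026])
E
```

```text
clock 12.0 pos [ 0.6011 -0.0298  0.1405] F [-0.4 -0.1 -0.7] gw 0.0608
tool delta mm [ 3.5 -0.   0. ] rotvec [ 0.001 -0.001 -0.   ] world mm [ 0.   0.  -3.5]
```

View pics/d4.png

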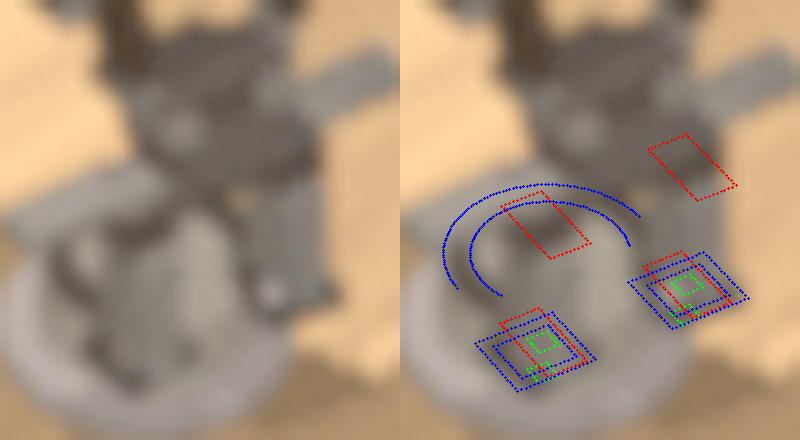

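Request:
{"method": "jog_arm", "body": {
  "commands": [
    [-1.5,0,0,0,0,0],
    [0,-1,-0.5,0,0,0.02],
    [0,-1,-0.5,0,0,0.02],
    [0,0,0,0,0,0],
    [0,0,0,0,0,0]
  ]
}}

```text
clock: 12.5
position: [0.6027, -0.0276, 0.1421]
tool_rot: [1.587, 1.527, -1.853]
force: [0.0, -0.7, -3.0]
grip_width: 0.061
```

```bash
python3 - <<'E'
from h import *
im=avg("scene",3); q,R,o=pose(); plan([q[0],q[1],.137],-.3,-1)
view1("pics/d5.png",im,(330,262),20,28,10,[.6048,-.0244,.031],-.3,[.5799,-.0169,-.3,.026])
E
```

```text
clock 12.65 pos [ 0.6027 -0.0279  0.1422] F [-0.3  0.7 -2. ] gw 0.0605
tool delta mm [ 5.1 -0.2  0. ] rotvec [ 0.001 -0.001 -0.043] world mm [ 0.   0.  -5.2]
```

View pics/d5.png

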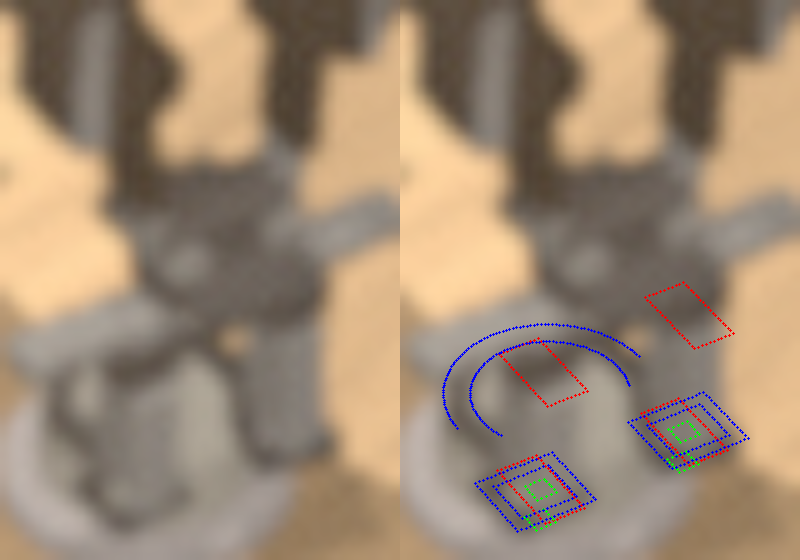

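Request:
{"method": "jog_arm", "body": {
  "commands": [
    [1.5,0,0,0,0,0],
    [0,0,0,0,0,0],
    [0,0,0,0,0,0]
  ]
}}

```text
clock: 12.95
position: [0.6025, -0.0285, 0.1405]
tool_rot: [1.585, 1.527, -1.856]
force: [-0.2, 0.4, -1.5]
grip_width: 0.0604
```

Request:
{"method": "jog_arm", "body": {
  "commands": [
    [1,0,0,0,0,0],
    [0,0,0,0,0,0],
    [0,0,0,0,0,0]
  ]
}}

```text
clock: 13.25
position: [0.6027, -0.0288, 0.1396]
tool_rot: [1.596, 1.528, -1.846]
force: [-0.5, -0.1, -1.3]
grip_width: 0.0605
```

Request:
{"method": "jog_arm", "body": {
  "commands": [
    [1,0,0,0,0,0],
    [0,0,0,0,0,0],
    [0,0,0,0,0,0]
  ]
}}

```text
clock: 13.55
position: [0.6031, -0.0289, 0.139]
tool_rot: [1.622, 1.528, -1.82]
force: [-0.5, 0.2, -0.1]
grip_width: 0.0606
```

```bash
python3 - <<'E'
from h import *
im=avg("scene",3); q,R,o=pose(); plan([q[0],q[1],.137],-.3,-1)
view1("pics/d6.png",im,(330,262),20,28,10,[.6048,-.0244,.031],-.3,[.5799,-.0169,-.3,.026])
f=[observe()['force'][2]]; 
for i in range(6): grab_frame("top"); f.append(observe()['force'][2])
print(np.round(f,1))
E
```

```text
clock 13.7 pos [ 0.6031 -0.0288  0.139 ] F [-0.8  0.2  0.8] gw 0.0603
tool delta mm [ 2.  -0.1  0. ] rotvec [-0.    -0.002 -0.043] world mm [ 0.  0. -2.]
[0.8 0.9 1.  1.7 1.  0.9 1. ]
```

View pics/d6.png

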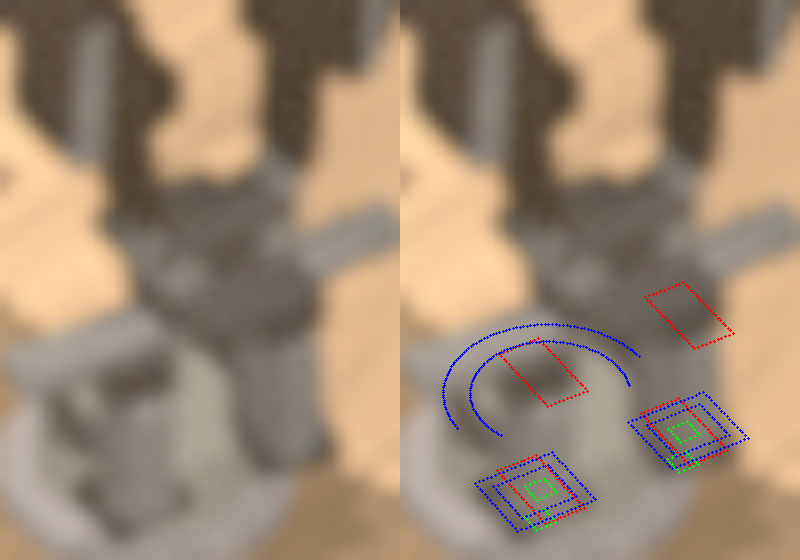

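Request:
{"method": "jog_arm", "body": {
  "commands": [
    [-0.5,0,0,0,0,0],
    [0,0,0,0,0,0]
  ],
  "gripper": 84,
  "newtons": 60
}}

```text
clock: 14.2
position: [0.6036, -0.0286, 0.1399]
tool_rot: [1.644, 1.528, -1.798]
force: [0.9, -0.6, 2.5]
grip_width: 0.0575
```

Request:
{"method": "jog_arm", "body": {
  "commands": [
    [-0.5,0,0,0,0,0],
    [0,0,0,0,0,0]
  ],
  "gripper": 92
}}

```text
clock: 14.4
position: [0.6039, -0.0284, 0.1408]
tool_rot: [1.662, 1.529, -1.78]
force: [0.6, -0.1, 3.5]
grip_width: 0.0549
```

Request:
{"method": "jog_arm", "body": {
  "commands": [
    [-0.8,0,0,0,0,0],
    [0,0,0,0,0,0]
  ]
}}

```text
clock: 14.6
position: [0.6035, -0.0283, 0.1412]
tool_rot: [1.638, 1.529, -1.804]
force: [-0.1, 1.0, 0.7]
grip_width: 0.0549
```

```bash
python3 - <<'E'
from h import *
im=avg("scene",3); q,R,o=pose(); plan([q[0],q[1],.137],-.3,-1)
view1("pics/e1.png",im,(330,262),20,28,10,[.6048,-.0244,.031],-.3,[.5799,-.0169,-.3,.026])
E
```

```text
clock 14.75 pos [ 0.6035 -0.0284  0.1412] F [-0.1  0.1  0. ] gw 0.0547
tool delta mm [ 4.2 -0.2  0. ] rotvec [-0.    -0.003 -0.042] world mm [ 0.   0.  -4.2]
```

View pics/e1.png

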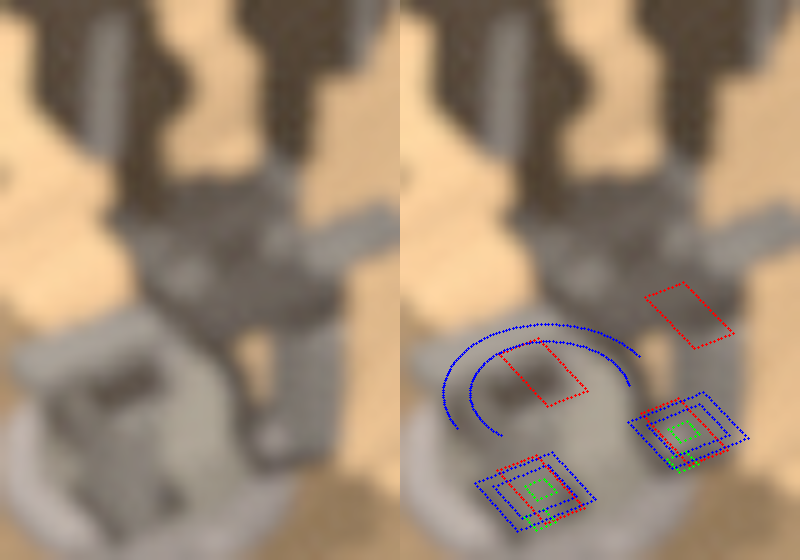

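Request:
{"method": "jog_arm", "body": {
  "commands": [
    [-0.6,0,0,0,0,0],
    [0,0,0,0,0,0]
  ],
  "gripper": 100
}}

```text
clock: 14.95
position: [0.6038, -0.0279, 0.1419]
tool_rot: [1.649, 1.529, -1.793]
force: [0.5, -0.5, -0.1]
grip_width: 0.0523
```

Request:
{"method": "jog_arm", "body": {
  "commands": [
    [-0.6,0,0,0,0,0],
    [0,0,0,0,0,0]
  ],
  "gripper": 108
}}

```text
clock: 15.15
position: [0.604, -0.0276, 0.1427]
tool_rot: [1.656, 1.53, -1.785]
force: [0.1, 2.2, 0.9]
grip_width: 0.0498
```

```bash
python3 - <<'E'
from h import *
im=avg("scene",3); q,R,o=pose(); plan([q[0],q[1],.137],-.3,-1)
view1("pics/e2.png",im,(330,262),20,28,10,[.6048,-.0244,.031],-.3,[.5799,-.0169,-.3,.026])
E
```

```text
clock 15.3 pos [ 0.6039 -0.0276  0.1426] F [1.1 0.8 0.7] gw 0.0495
tool delta mm [ 5.6 -0.2  0. ] rotvec [ 0.    -0.004 -0.041] world mm [ 0.   0.  -5.6]
```

View pics/e2.png

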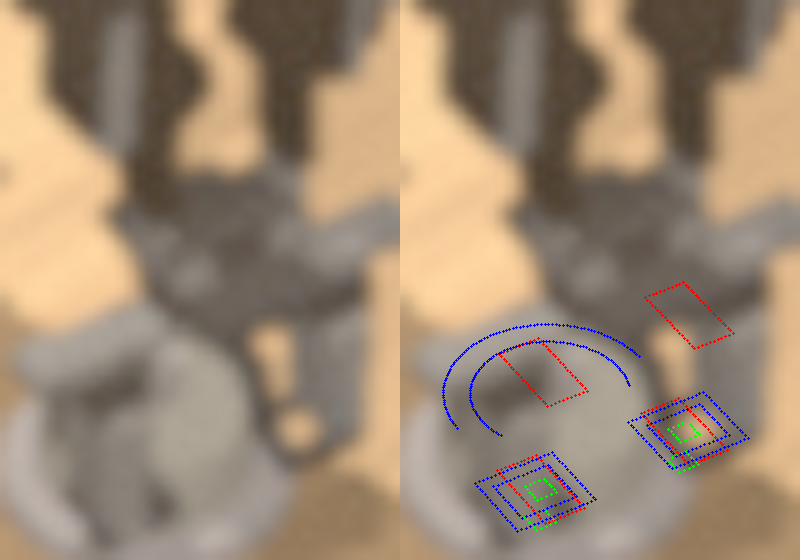

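Request:
{"method": "jog_arm", "body": {
  "commands": [
    [-0.5,0,0,0,0,0],
    [0,0,0,0,0,0]
  ],
  "gripper": 116
}}

```text
clock: 15.5
position: [0.6041, -0.0274, 0.1433]
tool_rot: [1.665, 1.53, -1.776]
force: [0.2, 0.7, 1.3]
grip_width: 0.047
```

Request:
{"method": "jog_arm", "body": {
  "commands": [
    [-0.5,0,0,0,0,0],
    [0,0,0,0,0,0]
  ],
  "gripper": 124
}}

```text
clock: 15.7
position: [0.6042, -0.0271, 0.144]
tool_rot: [1.669, 1.53, -1.772]
force: [-0.1, 2.2, 2.4]
grip_width: 0.0445
```

Request:
{"method": "jog_arm", "body": {
  "commands": [
    [-0.5,0,0,0,0,0],
    [0,0,0,0,0,0]
  ],
  "gripper": 132
}}

```text
clock: 15.9
position: [0.6042, -0.027, 0.1445]
tool_rot: [1.668, 1.53, -1.774]
force: [0.8, 2.1, 1.4]
grip_width: 0.0419
```

Request:
{"method": "jog_arm", "body": {
  "commands": [
    [0,0,0,0,0,0],
    [0,0,0,0,0,0],
    [0,0,0,0,0,0]
  ],
  "gripper": 150
}}

```text
clock: 16.2
position: [0.6043, -0.027, 0.1448]
tool_rot: [1.674, 1.53, -1.767]
force: [-0.2, 2.0, 5.4]
grip_width: 0.0393
```

```bash
python3 - <<'E'
from h import *
im=avg("scene",3); q,R,o=pose(); plan([q[0],q[1],.137],-.3,-1)
view1("pics/e3.png",im,(330,262),20,28,10,[.6048,-.0244,.031],-.3,[.5799,-.0169,-.3,.026])
E
```

```text
clock 16.35 pos [ 0.6043 -0.027   0.1448] F [0.8 2.2 3.9] gw 0.0389
tool delta mm [ 7.7 -0.3  0. ] rotvec [ 0.    -0.004 -0.04 ] world mm [ 0.   0.  -7.8]
```

View pics/e3.png

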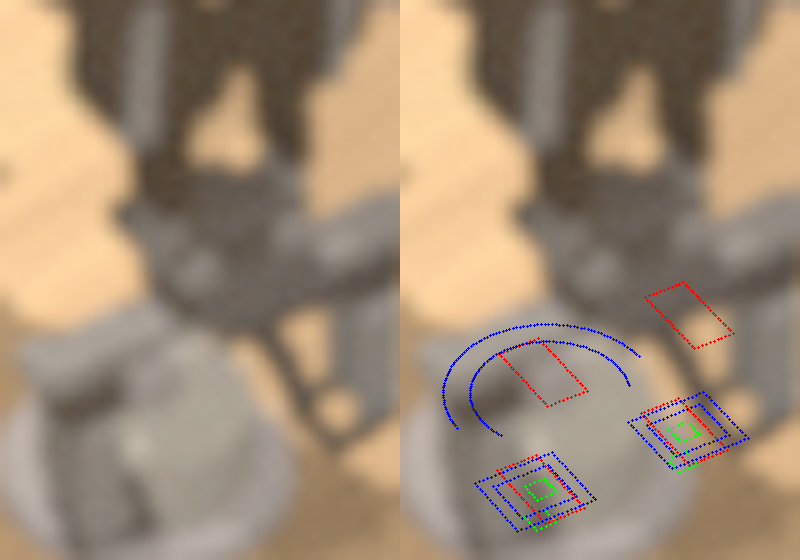

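Request:
{"method": "jog_arm", "body": {
  "commands": [
    [-1,0,0,0,0,0],
    [-3,0,0,0,0,0],
    [-3,0,0,0,0,0],
    [0,0,0,0,0,0]
  ],
  "gripper": 190
}}

```text
clock: 16.75
position: [0.6031, -0.0279, 0.1511]
tool_rot: [1.608, 1.528, -1.834]
force: [0.1, -0.2, -1.7]
grip_width: 0.0393
```

```bash
python3 - <<'E'
from h import *
im=avg("scene",3); q,R,o=pose(); plan([q[0],q[1],.137],-.3,-1)
view1("pics/e4.png",im,(330,262),20,28,10,[.6048,-.0244,.031],-.3,[.5799,-.0169,-.3,.026])
E
```

```text
clock 16.9 pos [ 0.6031 -0.0277  0.1508] F [ 0.  -0.5 -2.5] gw 0.0391
tool delta mm [13.8 -0.6  0. ] rotvec [ 0.    -0.001 -0.042] world mm [  0.    0.  -13.8]
```

View pics/e4.png

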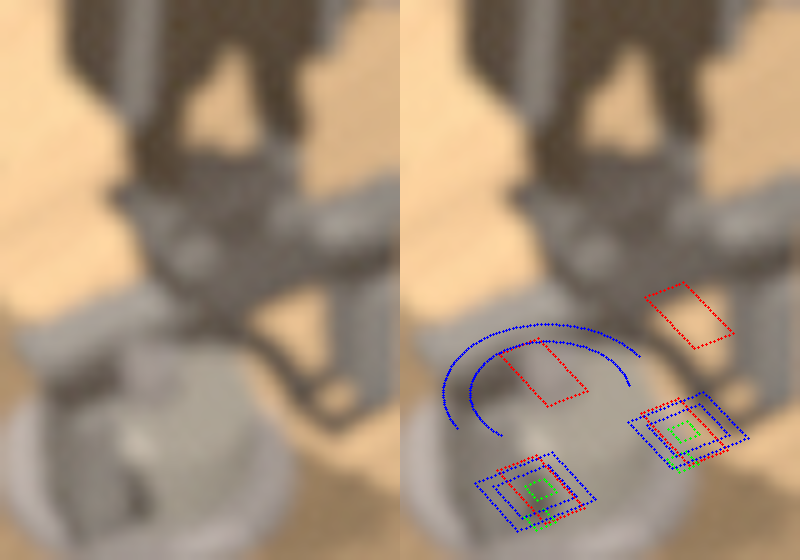

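Request:
{"method": "jog_arm", "body": {
  "commands": [
    [-6,0,0,0,0,0],
    [-10,0,0,0,0,0],
    [-12,0,0,0,0,0],
    [-12,0,0,0,0,0],
    [-10,0,0,0,0,0],
    [-4,0,0,0,0,0],
    [0,0,0,0,0,0],
    [0,0,0,0,0,0]
  ]
}}

```text
clock: 17.7
position: [0.6041, -0.0254, 0.2109]
tool_rot: [1.649, 1.529, -1.792]
force: [0.4, -0.0, -2.7]
grip_width: 0.0393
```

```bash
python3 - <<'E'
from h import *
im=avg("scene",3); q,R,o=pose(); plan([q[0],q[1],.137],-.3,-1)
x,y,w=330,250,40
cv2.imwrite("pics/e5.png",cv2.resize(im[y-w:y+w,x-w:x+w,::-1].clip(0,255).astype(np.uint8),(600,600),interpolation=cv2.INTER_CUBIC))
E
```

```text
clock 17.85 pos [ 0.604  -0.0254  0.2105] F [-0.6  0.4 -2.4] gw 0.0392
tool delta mm [73.5 -3.1  0.2] rotvec [ 0.    -0.003 -0.042] world mm [  0.    0.  -73.5]
```

View pics/e5.png

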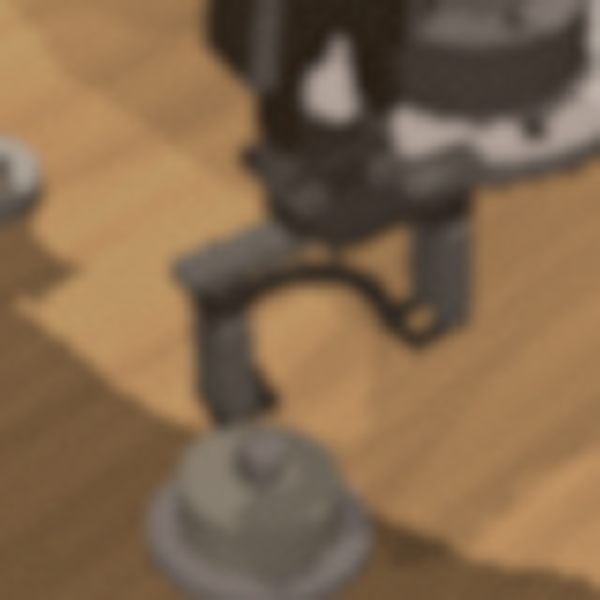

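Request:
{"method": "jog_arm", "body": {
  "commands": [
    [-15,0,0,0,0,0],
    [-18,-6,6,0,0,0],
    [-10,-14,14,0,0,0],
    [-3,-20,20,0,0,0],
    [-1,-20,20,0,0,0],
    [-1,-20,20,0,0,0],
    [-1,-20,20,0,0,0],
    [-1,-20,20,0,0,0],
    [-1,-18,18,0,0,0],
    [-1,-14,14,0,0,0],
    [0,-8,8,0,0,0],
    [0,0,0,0,0,0],
    [0,0,0,0,0,0]
  ]
}}

```text
clock: 19.15
position: [0.4935, 0.1822, 0.2521]
tool_rot: [1.487, 1.524, -1.957]
force: [0.8, -0.3, -2.2]
grip_width: 0.0387
```

```bash
python3 - <<'E'
from h import *
im=avg("scene",3); q,R,o=pose(); plan([.4835,.2093,.25],-.3,-1)
x,y,w=350,200,40; np.save("f1.npy",im)
cv2.imwrite("pics/f1.png",cv2.resize(im[y-w:y+w,x-w:x+w,::-1].clip(0,255).astype(np.uint8),(600,600),interpolation=cv2.INTER_CUBIC))
t=grab_frame("top"); x,y=240,270
cv2.imwrite("pics/f1t.png",cv2.resize(t[y-w:y+w,x-w:x+w,::-1],(400,400)))
E
```

```text
clock 19.3 pos [0.4936 0.1818 0.2521] F [ 0.4  0.3 -2.7] gw 0.0395
tool delta mm [  1.1 -23.2  17.9] rotvec [-0.003  0.004 -0.047] world mm [-10.1  27.5  -2.1]
```

View pics/f1.png

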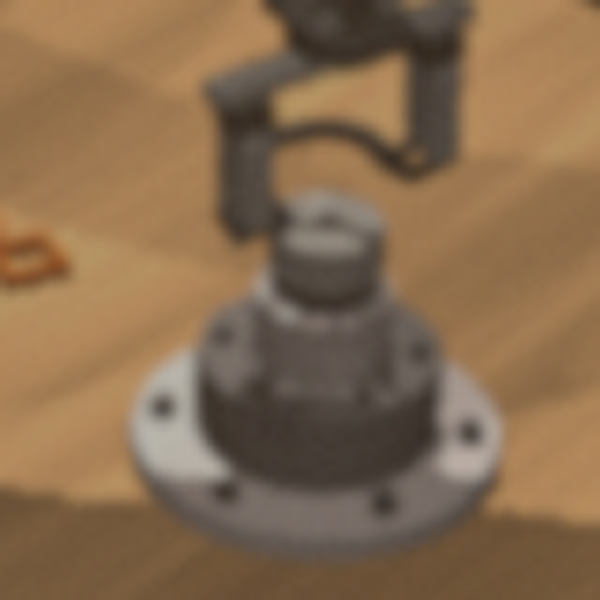

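View pics/f1t.png

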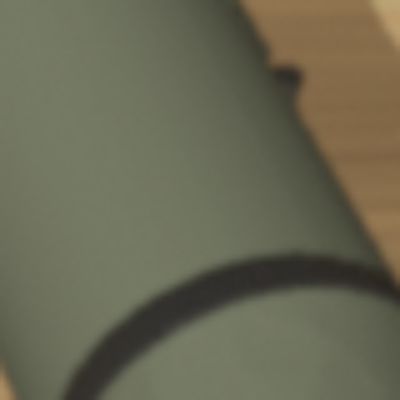

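```bash
cat >> h.py <<'E'
def spread(P,th):
    s=np.sign(P[:,1]); s[s==0]=1; a=s*th; x=P[:,0]+.021; c,n=np.cos(a),np.sin(a)
    return np.stack([c*x-n*P[:,1]-.021,n*x+c*P[:,1],P[:,2]],1)
def ringS(z,th=.26,mid=False):
    if mid: L=[arc(z,.021,1.1,5.18,160)]+[rect(.026,s*.02,z,.015,.017) for s in(-1,1)]
    else: L=[arc(z,.018,1.2,5.08,120),arc(z,.024,1.2,5.08,120)]+[rect(.026,s*.02,z,a,b) for s in(-1,1) for a,b in((.012,.014),(.018,.020))]
    return [spread(k,th) for k in L]
def view2(name,im,c,wx,wy,k,ring,stub,extra=None):
    x,y=c; o=im[y-wy:y+wy,x-wx:x+wx,::-1].clip(0,255); o=(255*(o/max(o.max(),1))**.7).astype(np.uint8)
    o=cv2.resize(o,None,fx=k,fy=k,interpolation=cv2.INTER_CUBIC); raw=o.copy()
    def dr(W,col):
        for p in proj("scene",W): cv2.circle(o,tuple(int(t) for t in ((p-[x-wx,y-wy]+.5)*k)),1,col,-1)
    for a in ringS(ring[3]): dr(place(a,*ring[:3]),(255,0,0))
    for z,r in((.096,.02),(.078,.02),(.070,.024)): dr(place(circ(z,r),stub[0],stub[1],0),(0,0,255))
    m=place(np.array([[.005,0,ring[3]]]),*ring[:3])[0]; dr(m[None],(0,255,255))
    cv2.imwrite(name,np.hstack([raw,o])); return m
E
python3 - <<'E'
from h import *
d=np.load("im0.npz"); g=grad(d["scene"],.8)
f=lambda v:-sum(w*samp(g,proj("scene",place(circ(z,r),v[0],v[1],0))).mean() for z,r,w in((.096,.02,1),(.045,.043,1),(.008,.065,1),(.070,.024,.5)))
best=min((minimize(f,[.4687+a,.2183+b],method="Nelder-Mead",options=dict(initial_simplex=[[.4687+a,.2183+b],[.4717+a,.2183+b],[.4687+a,.2213+b]])) for a in(-.006,0,.006) for b in(-.006,0,.006)),key=lambda r:r.fun)
print("stub scene",best.x,best.fun)
im=np.load("f1.npy"); D=255-cv2.GaussianBlur(im.mean(2),(0,0),.5)
q=pose()[0]; z=q[2]-.1198+.005
# visible arms: back arc + right arm
pts=[spread(arc(z,.021,1.1,3.9,120),.26)]
f=lambda v:-samp(D,proj("scene",place(pts[0],v[0],v[1],-.3))).mean()
x0=q[:2]+[-.0148-.0048,.009+.0015]
b=min((minimize(f,x0+[i,j],method="Nelder-Mead",options=dict(initial_simplex=[x0+[i,j],x0+[i+.003,j],x0+[i,j+.003]])) for i in(-.006,0,.006) for j in(-.006,0,.006)),key=lambda r:r.fun)
print("ring",b.x,b.fun,"guess",x0)
m=view2("pics/f2.png",im,(352,195),20,30,10,[b.x[0],b.x[1],-.3,z],best.x); print("middle-TCP",(m[:2]-q[:2])*1000,"stub-mid",(best.x-m[:2])*1000)
E
```

```text
stub scene [0.46921247 0.21857107] -582.833251953125
ring [0.48501372 0.18638484] -183.77691650390625 guess [0.47404903 0.1924527 ]
middle-TCP [-3.85862409  2.95454056] stub-mid [-20.57792895  33.66383309]
```

View pics/f2.png

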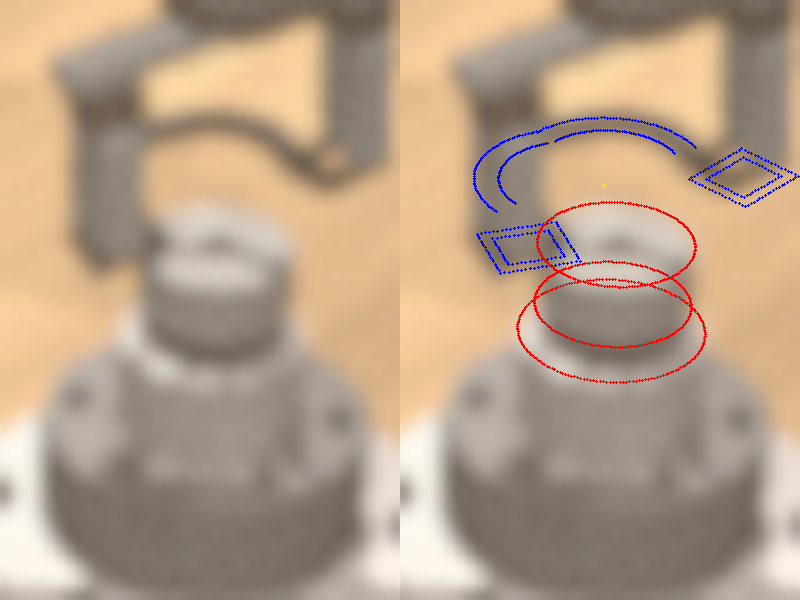

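```bash
cat >> h.py <<'E'
def fitring(im,q,dz=-.1148,yaw=-.3,x0=None,th=.26,full=False,s=.5):
    D=255-cv2.GaussianBlur(im.mean(2),(0,0),s); z=q[2]+dz
    on=[spread(arc(z,.021,1.1,3.7,100),th),spread(rect(.026,.02,z,.015,.017),th)]
    off=[spread(arc(z,.0145,1.3,3.5,80),th),spread(arc(z,.0275,1.9,3.2,60),th),spread(rect(.026,.02,z,.004,.005),th)]
    S=lambda P,v:samp(D,proj("scene",place(P,v[0],v[1],yaw))).mean()
    f=lambda v:-(S(on[0],v)*1.5+S(on[1],v)*.7-.6*S(off[0],v)-.6*S(off[1],v)-.4*S(off[2],v))
    G=[-.012,-.008,-.004,0,.004,.008,.012]
    r=[minimize(f,x0+np.array([i,j]),method="Nelder-Mead",options=dict(initial_simplex=[x0+np.array([i,j]),x0+np.array([i+.002,j]),x0+np.array([i,j+.002])])) for i in G for j in G]
    b=min(r,key=lambda r:r.fun); return b.x,b.fun,z
E
python3 - <<'E'
from h import *
im=np.load("f1.npy"); q=pose()[0]
for th in(.22,.26):
  for yaw in(-.26,-.3,-.34):
    for dz in (-.1148,):
      v,fv,z=fitring(im,q,dz,yaw,q[:2]+[-.0196,.0105],th); print(th,yaw,dz,((v-q[:2])*1000).round(1),round(fv,1))
v,fv,z=fitring(im,q,-.1148,-.3,q[:2]+[-.0196,.0105])
print(view2("pics/f3.png",im,(352,195),20,30,10,[v[0],v[1],-.3,z],[.4692,.2186]))
E
```

```text
0.22 -0.26 -0.1148 [-6.5  6.5] -124.8
0.22 -0.3 -0.1148 [-6.3  7. ] -126.2
0.22 -0.34 -0.1148 [-6.3  7.1] -127.9
0.26 -0.26 -0.1148 [-7.5  5.1] -124.0
0.26 -0.3 -0.1148 [-6.6  5.8] -124.6
0.26 -0.34 -0.1148 [-6.5  6.2] -126.1
[0.49182798 0.18631688 0.13735259]
```

View pics/f3.png

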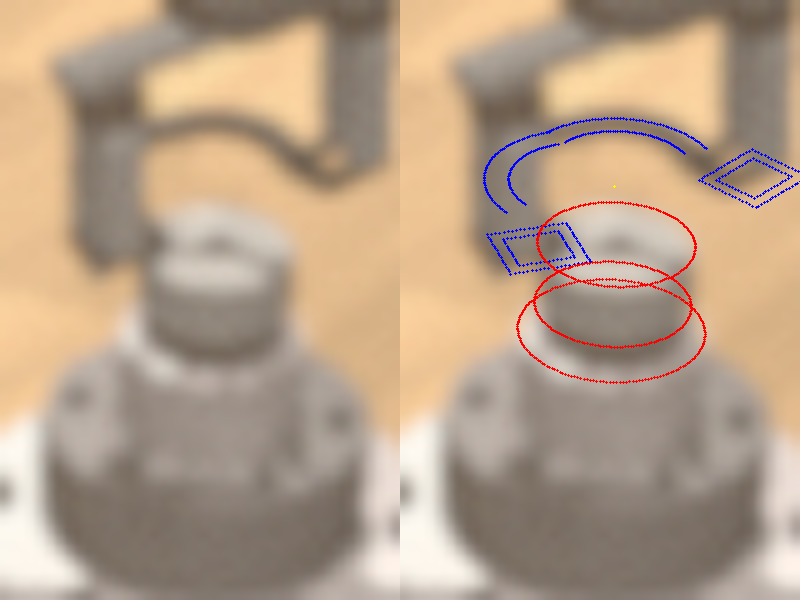

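```bash
cat >> h.py <<'E'
def tilt(P,x,y,yaw,ze,pitch,roll=0,xe=.0193):
    # ring pts in ring frame with z rel underside; eye line at x=xe kept at height ze; pitch>0: back lower
    Q=P.copy(); Q[:,0]-=xe; R=Rot.from_euler('xyz',[roll,-pitch,0]); Q=R.apply(Q); Q[:,0]+=xe
    W=place(Q,x,y,yaw); W[:,2]+=ze; return W
def fitring2(im,q,x0,yaw=-.3,th=.26,dz=-.1198,pit=None):
    D=255-cv2.GaussianBlur(im.mean(2),(0,0),.5); ze=q[2]+dz
    T=.005
    on=[spread(arc(T,.021,1.1,3.7,100),th),spread(rect(.026,.02,T,.015,.017),th)]
    off=[spread(arc(T,.0145,1.3,3.5,80),th),spread(arc(T,.0275,1.9,3.2,60),th),spread(rect(.026,.02,T,.004,.005),th)]
    def f(v):
        p=v[2] if pit is None else pit
        S=lambda P:samp(D,proj("scene",tilt(P,v[0],v[1],yaw,ze,p))).mean()
        return -(S(on[0])*1.5+S(on[1])*.7-.6*S(off[0])-.6*S(off[1])-.4*S(off[2]))+200*max(0,abs(p)-.3)
    G=[-.009,-.003,.003,.009]; best=None
    for i in G:
        for j in G:
            for p in(-.1,.05,.15):
                s=np.array([x0[0]+i,x0[1]+j,p]); r=minimize(f,s,method="Nelder-Mead",options=dict(initial_simplex=[s,s+[.002,0,0],s+[0,.002,0],s+[0,0,.06]],maxiter=150))
                if best is None or r.fun<best.fun: best=r
    return best.x,best.fun,ze
def view3(name,im,c,wx,wy,k,v,yaw,ze,stub,th=.26,cam="scene"):
    x,y=c; o=im[y-wy:y+wy,x-wx:x+wx,::-1].clip(0,255); o=(255*(o/max(o.max(),1))**.7).astype(np.uint8)
    o=cv2.resize(o,None,fx=k,fy=k,interpolation=cv2.INTER_CUBIC); raw=o.copy()
    def dr(W,col):
        for p in proj(cam,W): cv2.circle(o,tuple(int(t) for t in ((p-[x-wx,y-wy]+.5)*k)),1,col,-1)
    for a in ringS(.005,th): dr(tilt(a,v[0],v[1],yaw,ze,v[2]),(255,0,0))
    for z,r in((.096,.02),(.078,.02),(.070,.024)): dr(place(circ(z,r),stub[0],stub[1],0),(0,0,255))
    m=tilt(np.array([[.005,0,0]]),v[0],v[1],yaw,ze,v[2])[0]; dr(m[None],(0,255,255))
    cv2.imwrite(name,np.hstack([raw,o])); return m
E
python3 - <<'E'
from h import *
im=np.load("f1.npy"); q=pose()[0]
for th in(.2,.23,.26):
  for yaw in(-.26,-.3,-.34):
    v,fv,ze=fitring2(im,q,q[:2]+[-.0150,.0105],yaw,th); print(th,yaw,((v[:2]-q[:2])*1000).round(1),v[2].round(3),round(fv,1))
v,fv,ze=fitring2(im,q,q[:2]+[-.0150,.0105])
m=view3("pics/f4.png",im,(352,195),20,30,10,v,-.3,ze,[.4692,.2186]);print((m-q)*1000)
E
```

```text
0.2 -0.26 [ 2.6 -3.7] -0.298 -145.2
0.2 -0.3 [ 2.5 -3.9] -0.3 -144.9
0.2 -0.34 [ 2.5 -4.1] -0.299 -144.6
0.23 -0.26 [ 2.8 -4.4] -0.298 -145.8
0.23 -0.3 [ 2.5 -4.6] -0.299 -145.4
0.23 -0.34 [ 2.4 -4.7] -0.297 -145.1
0.26 -0.26 [ 2.7 -5.1] -0.299 -146.2
0.26 -0.3 [ 2.4 -5.2] -0.298 -146.0
0.26 -0.34 [ 2.4 -5.4] -0.299 -145.7
[   7.78354252   -6.8518269  -115.60189057]
```

View pics/f4.png

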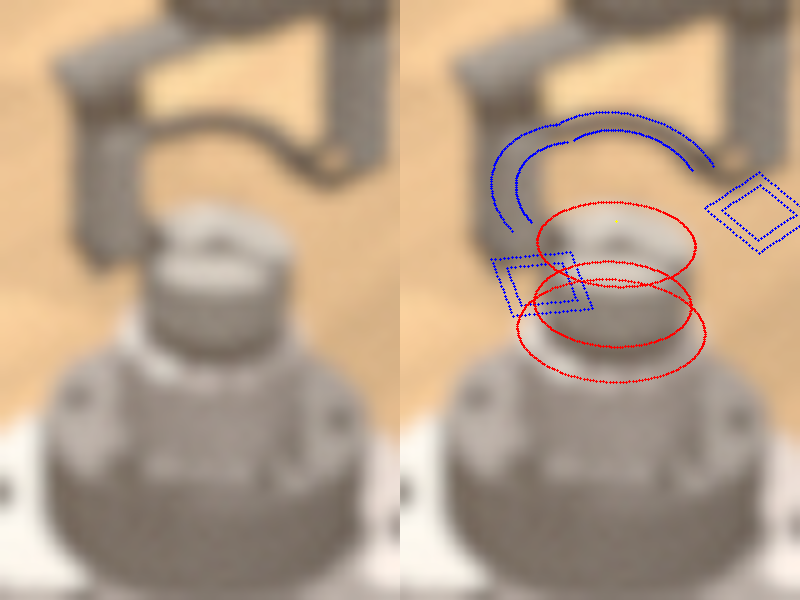

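```bash
python3 - <<'E'
import numpy as np,cv2
im=np.load("f1.npy"); x,y=352,190
o=im[168:196,330:374,::-1].clip(0,255); o=(255*np.clip((o-20)/(170),0,1)**.8).astype(np.uint8)
cv2.imwrite("pics/f5.png",cv2.resize(o,None,fx=18,fy=18,interpolation=cv2.INTER_LANCZOS4))
g=im.mean(2)
for c in range(346,370): print(c,g[172:190,c].round().astype(int))
E
```

```text
346 [94 98 93 85 76 68 69 77 89 97 99 99 97 92 83 72 64 61]
347 [113 125 124 115  97  72  65  83 103 112 113 114 112 110 101  83  64  57]
348 [125 138 138 129 103  74  68  89 110 117 116 118 118 120 117 105  86  75]
349 [135 142 141 128 100  69  71  96 114 118 117 118 119 124 127 123 112 101]
350 [136 143 139 121  92  67  76 101 115 120 119 118 121 127 134 133 127 114]
351 [139 142 137 119  85  65  84 108 119 123 121 119 120 132 138 139 129 113]
352 [142 141 135 115  82  66  88 115 124 126 123 121 120 133 141 137 123 102]
353 [141 138 133 114  81  65  89 116 124 126 124 120 120 128 138 132 114  92]
354 [139 137 132 113  81  65  86 113 125 126 125 121 119 125 133 131 114  93]
355 [138 135 131 115  86  64  81 109 124 127 123 121 118 121 129 131 122 105]
356 [136 136 133 121  93  68  74 103 120 126 124 121 119 122 128 133 129 116]
357 [135 135 135 127 101  72  65  90 112 124 124 124 123 123 128 133 133 125]
358 [135 137 138 132 111  81  63  74  98 115 120 124 123 124 126 132 134 129]
359 [136 138 139 136 121  95  69  64  76  96 112 121 124 124 125 130 134 130]
360 [138 139 138 138 131 112  88  63  60  74  95 114 123 123 124 126 130 129]
361 [139 139 139 140 137 128 106  78  54  55  77 102 119 122 123 124 125 123]
362 [135 134 135 136 135 131 115  87  58  48  62  89 112 121 124 122 121 122]
363 [116 116 117 116 119 117 104  80  63  57  56  73 103 119 123 121 122 120]
364 [ 88  87  86  87  89  88  80  71  73  73  60  68  95 117 122 121 120 120]
365 [ 65  65  66  65  66  68  65  69  80  81  63  68  98 117 121 119 120 119]
366 [ 63  63  64  65  64  66  65  70  77  74  64  80 105 118 122 120 119 120]
367 [ 65  66  65  68  66  67  69  69  70  67  70  93 113 121 120 119 119 118]
368 [ 69  68  69  70  71  70  71  71  71  69  82 105 118 119 119 118 119 119]
369 [ 72  73  72  71  73  72  72  73  72  78  94 111 119 120 119 118 118 120]
```

View pics/f5.png

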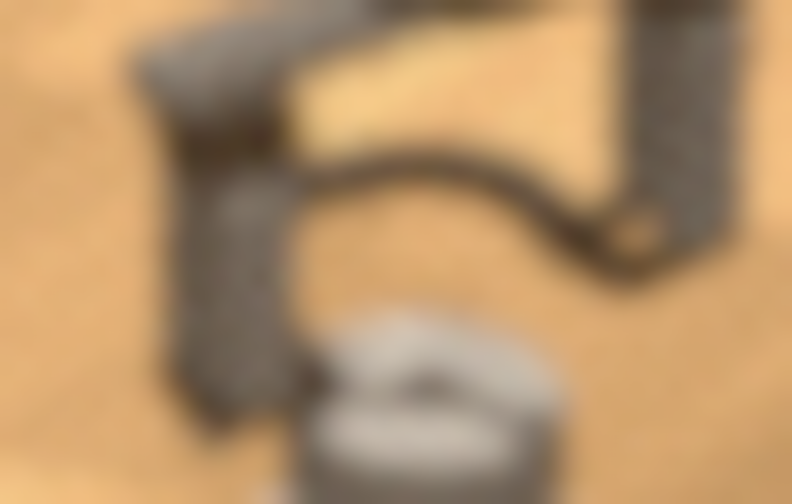

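```bash
cat >> h.py <<'E'
def fitpts(obs,corner,q,yaw=-.3,th=.26,dz=-.1198,fixp=None,n=3):
    ze=q[2]+dz; A=spread(arc(.0025,.021,1.0,4.2,200),th); C=spread(np.array([[.026+.0075,.02-.0085,.0025]]),th)
    obs=np.array(obs,float)
    def res(v):
        p=v[2] if fixp is None else fixp
        a=proj("scene",tilt(A,v[0],v[1],yaw,ze,p)); c=proj("scene",tilt(C,v[0],v[1],yaw,ze,p))[0]
        d=np.linalg.norm(obs[:,None]-a[None],axis=2).min(1)
        return np.r_[d,1.5*(c-np.array(corner)),0.0*v[0]]
    b=None
    for p in(0,.1,.2):
        for i in(-.006,0,.006):
            r=least_squares(res,[q[0]-.0196+i,q[1]+.0105,p],x_scale=[.001,.001,.05],diff_step=1e-3)
            if b is None or r.cost<b.cost: b=r
    return b,ze
E
python3 - <<'E'
from h import *
q=pose()[0]; im=np.load("f1.npy")
obs=[(346,177.3),(348,177.4),(350,177),(352,176.9),(354,176.9),(356,177.3),(358,178),(359,178.7),(360,179.6),(361,180.5)]
for yaw in(-.25,-.3,-.35):
  for th in(.2,.26):
    for dz in(-.1198,-.1165):
      b,ze=fitpts(obs,(364.3,182.3),q,yaw,th,dz); m=tilt(np.array([[.005,0,0]]),b.x[0],b.x[1],yaw,ze,b.x[2])[0]
      print(yaw,th,dz,b.x[2].round(3),round(b.cost,2),"mid-TCP",((m-q)*1000).round(1))
b,ze=fitpts(obs,(364.3,182.3),q)
view3("pics/f6.png",im,(352,195),20,30,10,b.x,-.3,ze,[.4692,.2186])
E
```

```text
-0.25 0.2 -0.1198 0.122 2.36 mid-TCP [ -12.2   12.1 -121.5]
-0.25 0.2 -0.1165 0.124 2.39 mid-TCP [  -9.     7.8 -118.3]
-0.25 0.26 -0.1198 0.102 3.19 mid-TCP [ -11.6    9.9 -121.3]
-0.25 0.26 -0.1165 0.104 3.24 mid-TCP [  -8.4    5.5 -118. ]
-0.3 0.2 -0.1198 0.137 1.85 mid-TCP [ -13.    12.9 -121.8]
-0.3 0.2 -0.1165 0.14 1.86 mid-TCP [  -9.8    8.5 -118.5]
-0.3 0.26 -0.1198 0.12 2.46 mid-TCP [ -12.6   10.7 -121.5]
-0.3 0.26 -0.1165 0.122 2.49 mid-TCP [  -9.4    6.3 -118.2]
-0.35 0.2 -0.1198 0.154 1.51 mid-TCP [ -13.8   13.7 -122. ]
-0.35 0.2 -0.1165 0.156 1.51 mid-TCP [ -10.6    9.3 -118.7]
-0.35 0.26 -0.1198 0.137 1.89 mid-TCP [ -13.5   11.5 -121.8]
-0.35 0.26 -0.1165 0.14 1.91 mid-TCP [ -10.3    7.2 -118.5]
```

View pics/f6.png

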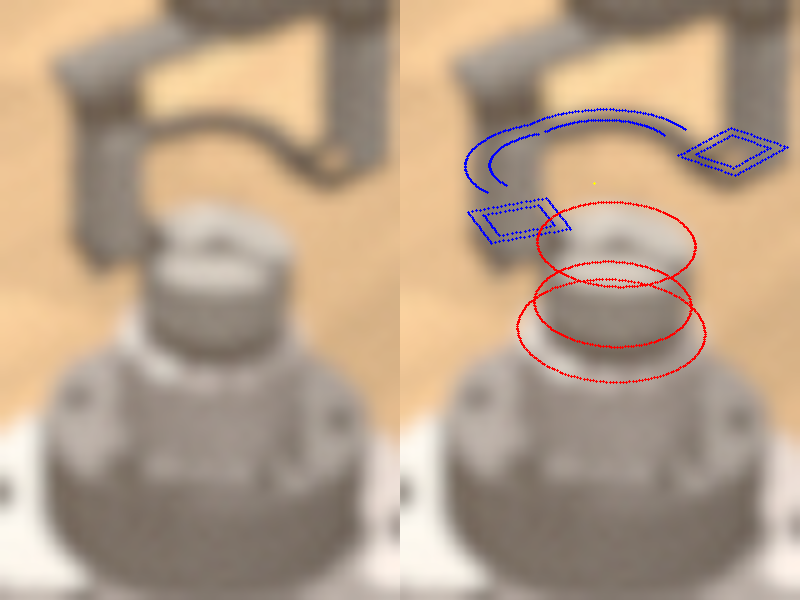

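```bash
cat >> h.py <<'E'
def fitpts2(obs,cR,cL,q,th=.26,dz=-.1198,yaw=None,roll=None,pitch=None,v0=(-.0196,.0105)):
    ze=q[2]+dz; A=spread(arc(.0025,.021,1.0,4.2,200),th)
    C=spread(np.array([[.026+.0075,.02-.0085,.0025],[.026+.0075,-.02+.0085,.0025]]),th)
    C2=spread(np.array([[.026+.0075,.02-.0085,.0025],[.026-.0075,-.02+.0085,.0025],[.026+.0075,-.02+.0085,.0025]]),th)
    obs=np.array(obs,float)
    def un(v): return v[0],v[1],(v[2] if yaw is None else yaw),(v[3] if pitch is None else pitch),(v[4] if roll is None else roll)
    def res(v):
        x,y,w,p,r=un(v)
        a=proj("scene",tilt(A,x,y,w,ze,p,r)); c=proj("scene",tilt(C2,x,y,w,ze,p,r))
        d=np.linalg.norm(obs[:,None]-a[None],axis=2).min(1)
        cl=c[1:][np.argmax(c[1:,0])]
        return np.r_[d,1.5*(c[0]-cR),1.0*(cl-cL),(w+.3)/.1,r/.1]
    b=None
    for p in(0,.1,.2):
        for i in(-.006,0,.006):
            r=least_squares(res,[q[0]+v0[0]+i,q[1]+v0[1],-.3,p,0],x_scale=[.001,.001,.05,.05,.05],diff_step=1e-3)
            if b is None or r.cost<b.cost: b=r
    return b,ze,un(b.x)
def view4(name,im,c,wx,wy,k,u,ze,stub,th=.26):
    x,y=c; o=im[y-wy:y+wy,x-wx:x+wx,::-1].clip(0,255); o=(255*(o/max(o.max(),1))**.7).astype(np.uint8)
    o=cv2.resize(o,None,fx=k,fy=k,interpolation=cv2.INTER_CUBIC); raw=o.copy()
    def dr(W,col):
        for p in proj("scene",W): cv2.circle(o,tuple(int(t) for t in ((p-[x-wx,y-wy]+.5)*k)),1,col,-1)
    for a in ringS(.0025,th): dr(tilt(a,u[0],u[1],u[2],ze,u[3],u[4]),(255,0,0))
    for z,r in((.096,.02),(.078,.02),(.070,.024)): dr(place(circ(z,r),stub[0],stub[1],0),(0,0,255))
    m=tilt(np.array([[.005,0,0]]),u[0],u[1],u[2],ze,u[3],u[4])[0]; dr(m[None],(0,255,255))
    cv2.imwrite(name,np.hstack([raw,o])); return m
E
python3 - <<'E'
from h import *
q=pose()[0]; im=np.load("f1.npy")
obs=[(346,177.3),(348,177.4),(350,177),(352,176.9),(354,176.9),(356,177.3),(358,178),(359,178.7),(360,179.6),(361,180.5)]
for dz in(-.1198,-.1165):
  for th in(.2,.23,.26):
    b,ze,u=fitpts2(obs,(364.3,182.3),(348,188.9),q,th,dz); m=tilt(np.array([[.005,0,0]]),u[0],u[1],u[2],ze,u[3],u[4])[0]
    print(dz,th,np.round(u[2:],3),round(b.cost,2),"mid-TCP",((m-q)*1000).round(1))
b,ze,u=fitpts2(obs,(364.3,182.3),(348,188.9),q,.23,-.1198)
view4("pics/f7.png",im,(352,195),20,30,10,u,ze,[.4692,.2186],.23)
E
```

```text
-0.1198 0.2 [-0.358  0.13   0.047] 2.73 mid-TCP [ -12.5   11.6 -121.7]
-0.1198 0.23 [-0.339  0.123  0.034] 2.29 mid-TCP [ -12.3   10.8 -121.5]
-0.1198 0.26 [-0.319  0.113  0.017] 2.55 mid-TCP [ -12.    10.2 -121.4]
-0.1165 0.2 [-0.355  0.133  0.047] 2.66 mid-TCP [  -9.3    7.2 -118.4]
-0.1165 0.23 [-0.339  0.124  0.032] 2.29 mid-TCP [  -9.1    6.5 -118.3]
-0.1165 0.26 [-0.318  0.115  0.016] 2.6 mid-TCP [  -8.9    5.8 -118.1]
```

View pics/f7.png

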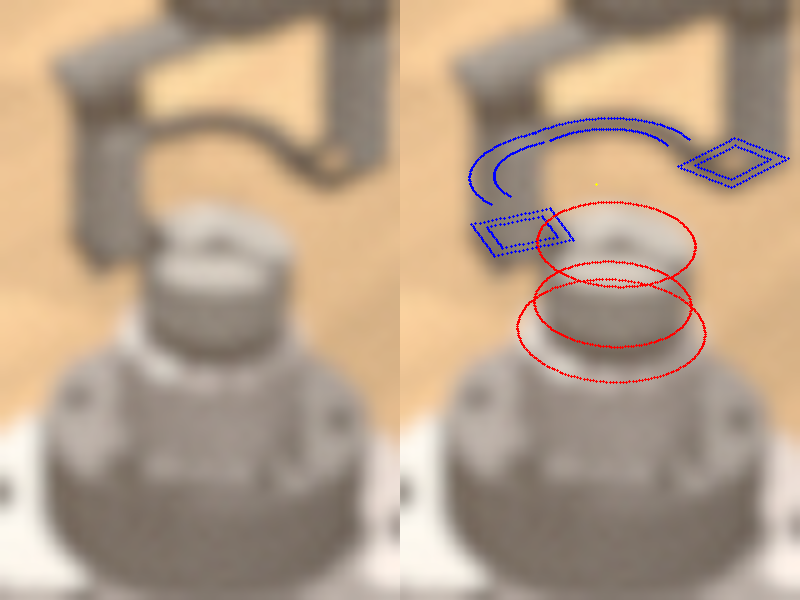

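```bash
python3 - <<'E'
from h import *
plan([.482,.2085,.235],-.3,-1)
E
```

```text
clock 19.35 pos [0.4936 0.182  0.2522] F [-0.2  0.3 -2.4] gw 0.0393
tool delta mm [ 16.2 -22.6  19. ] rotvec [-0.003  0.004 -0.047] world mm [-11.6  26.5 -17.2]
```

Request:
{"method": "jog_arm", "body": {
  "commands": [
    [0,-10,8,0,0,0],
    [4,-11,9,0,0,0],
    [5,-2,2,0,0,0],
    [4,0,0,0,0,0],
    [0,0,0,0,0,0],
    [0,0,0,0,0,0]
  ]
}}

```text
clock: 19.95
position: [0.4822, 0.2091, 0.2372]
tool_rot: [1.492, 1.524, -1.955]
force: [-0.2, -0.6, -2.2]
grip_width: 0.0394
```

```bash
python3 - <<'E'
from h import *
im=avg("scene",4); q,R,o=pose(); plan([.482,.2085,.235],-.3,-1); np.save("g1.npy",im)
o=im[162:212,325:385,::-1].clip(0,255); o=(255*np.clip((o-20)/(180),0,1)**.8).astype(np.uint8)
cv2.imwrite("pics/g1.png",cv2.resize(o,None,fx=12,fy=12,interpolation=cv2.INTER_CUBIC))
E
```

```text
clock 20.15 pos [0.4823 0.2092 0.2374] F [-0.3  0.4 -2.8] gw 0.0392
tool delta mm [2.5 0.7 0.1] rotvec [-0.006  0.004 -0.047] world mm [-0.3 -0.7 -2.4]
```

View pics/g1.png

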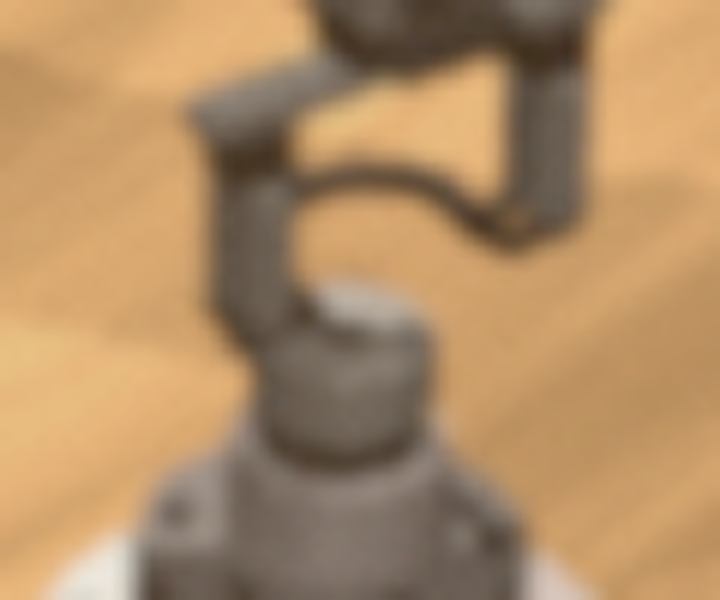

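```bash
python3 - <<'E'
import numpy as np
im=np.load("g1.npy"); g=im.mean(2)
for c in range(349,372): print(c,g[173:186,c].round().astype(int))
print("lug"); 
for r in range(184,194): print(r,g[r,341:358].round().astype(int))
E
```

```text
349 [86 83 76 66 64 70 81 92 95 96 95 90 81]
350 [114 108  97  77  62  70  92 108 113 113 111 107  96]
351 [130 121 105  79  64  79 105 119 122 122 119 117 112]
352 [134 122 102  75  67  90 114 124 125 124 120 119 124]
353 [132 118  96  71  70  98 119 125 127 125 120 119 125]
354 [129 113  91  69  72 101 120 126 126 124 119 117 124]
355 [130 115  90  66  74 102 122 126 125 124 122 118 122]
356 [130 119  93  66  72 101 121 127 125 124 121 119 123]
357 [134 122  96  67  70 100 119 126 124 124 122 122 124]
358 [135 125  99  68  66  96 119 124 124 123 123 123 124]
359 [136 129 105  73  64  89 115 123 123 124 124 123 123]
360 [138 133 114  80  61  77 103 119 123 125 124 124 123]
361 [138 136 119  90  65  64  88 108 119 124 124 123 122]
362 [139 137 127 102  77  62  69  87 108 120 122 122 122]
363 [138 138 132 118  97  71  58  67  88 109 121 123 123]
364 [138 137 136 127 110  86  60  51  69  96 116 122 123]
365 [133 133 133 126 113  89  64  50  57  82 109 120 122]
366 [113 114 111 107  96  78  63  58  56  71  98 117 120]
367 [ 80  81  80  78  73  65  65  66  59  65  93 116 119]
368 [ 63  6
[... 264 characters left out ...]
0 107 117 119 119 117 118 119 122]
185 [108  86  68  67  68  71  73  75  81  96 112 124 125 124 122 123 124]
186 [105  84  67  66  67  71  72  72  68  78 102 123 131 132 131 129 129]
187 [103  82  63  61  67  71  73  70  61  62  83 110 126 129 130 130 130]
188 [111  90  69  58  63  66  71  66  60  55  69  88 103 110 114 120 121]
189 [118 105  83  63  58  63  65  65  65  66  67  68  73  77  87  98 101]
190 [122 115  96  73  58  58  64  70  73  76  75  70  68  70  76  84  86]
191 [125 121 110  92  75  65  68  74  79  80  81  79  78  79  83  87  89]
192 [130 126 124 114  95  71  69  73  77  80  81  83  87  88  91  93  93]
193 [132 132 131 126 106  77  66  70  75  76  79  84  89  91  90  87  87]
```

```bash
python3 - <<'E'
from h import *
q=pose()[0]; im=np.load("g1.npy")
obs=[(350,177.1),(351,177),(352,176.7),(354,176.3),(356,176.2),(358,176.4),(360,177),(361,177.5),(362,178.2),(363,179),(364,179.8)]
for dz in(-.1198,):
  for th in(.2,.23,.26):
    b,ze,u=fitpts2(obs,(367,181.4),(350,187.6),q,th,dz); m=tilt(np.array([[.005,0,0]]),u[0],u[1],u[2],ze,u[3],u[4])[0]
    print(dz,th,np.round(u[2:],3),round(b.cost,2),"mid-TCP",((m-q)*1000).round(1),"stub-mid",((np.array([.4692,.2186])-m[:2])*1000).round(1))
b,ze,u=fitpts2(obs,(367,181.4),(350,187.6),q,.23,-.1198)
view4("pics/g2.png",im,(354,187),20,30,10,u,ze,[.4692,.2186],.23)
# same moved to stub top
E
```

```text
-0.1198 0.2 [-0.403  0.159  0.054] 3.49 mid-TCP [ -12.9   12.2 -122.1] stub-mid [-0.2 -2.8]
-0.1198 0.23 [-0.389  0.152  0.043] 2.55 mid-TCP [ -12.8   11.5 -122. ] stub-mid [-0.3 -2.1]
-0.1198 0.26 [-0.368  0.144  0.03 ] 2.35 mid-TCP [ -12.6   10.7 -121.9] stub-mid [-0.5 -1.3]
```

View pics/g2.png

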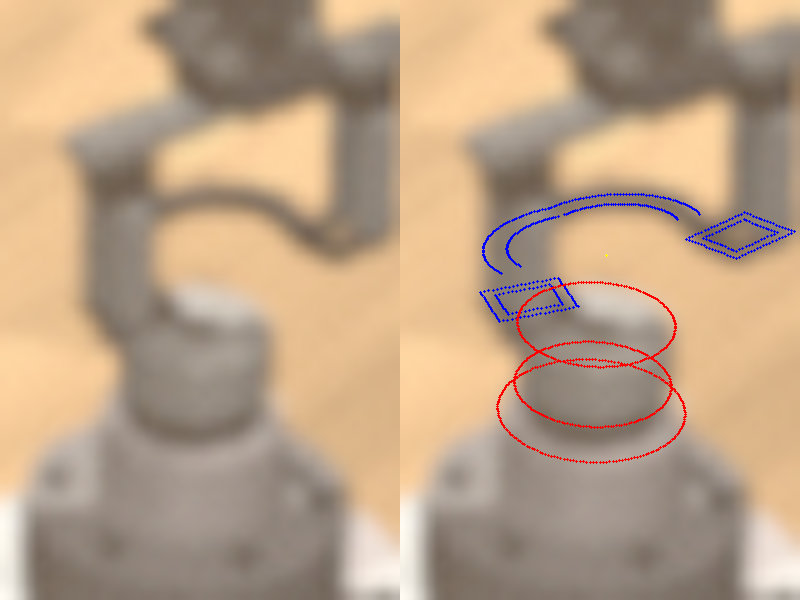

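Request:
{"method": "jog_arm", "body": {
  "commands": [
    [0,0.5,-3,0,-0.027,0],
    [0,0.5,-3,0,-0.027,0],
    [0,0,-3,0,-0.026,0],
    [0,0,0,0,0,0],
    [0,0,0,0,0,0]
  ]
}}

```text
clock: 20.65
position: [0.4923, 0.2044, 0.2373]
tool_rot: [0.469, 1.469, -2.982]
force: [-0.3, -0.2, -2.9]
grip_width: 0.0392
```

```bash
python3 - <<'E'
from h import *
im=avg("scene",4); q,R,o=pose(); plan([.482,.2085,.235],-.3,-1); np.save("g3.npy",im)
o=im[162:212,325:385,::-1].clip(0,255); o=(255*np.clip((o-20)/(180),0,1)**.8).astype(np.uint8)
cv2.imwrite("pics/g3.png",cv2.resize(o,None,fx=12,fy=12,interpolation=cv2.INTER_CUBIC))
g=im.mean(2)
for c in range(346,372): print(c,g[171:187,c].round().astype(int))
for r in range(183,194): print(r,g[r,341:358].round().astype(int))
E
```

```text
clock 20.85 pos [0.4918 0.2048 0.2376] F [ 0.4 -0.1 -2.5] gw 0.0393
tool delta mm [ 3.5 -0.7 10.2] rotvec [-0.009  0.09  -0.046] world mm [-9.8  3.7 -2.6]
346 [95 87 74 61 51 46 50 60 69 70 69 68 68 69 70 69]
347 [92 82 68 56 49 46 54 69 77 74 70 70 70 70 71 70]
348 [89 77 65 54 47 47 58 73 81 79 76 74 75 76 76 72]
349 [86 77 72 64 53 51 63 80 90 92 89 90 90 92 89 79]
350 [ 84  88  95  87  66  58  71  92 104 108 108 108 107 111 111  99]
351 [ 87 102 116 105  76  65  83 106 117 120 121 119 118 121 125 121]
352 [ 94 114 124 108  77  70  92 114 122 124 125 123 121 120 130 133]
353 [100 121 124 102  73  74  99 119 125 125 126 124 120 120 127 134]
354 [108 126 122  98  71  75 102 120 125 126 126 125 120 118 124 133]
355 [116 130 122  95  70  76 103 121 127 127 126 123 121 117 122 130]
356 [122 132 123 100  72  74 102 122 127 125 125 124 122 119 122 129]
357 [127 135 126 103  74  73 101 122 127 125 124 123 123 122 123 128]
358 [128 135 130 109  78  69  97 123 127 125 123 124 123 123 123 127]
359 [121 134 133 115  85  67  86 112 123 124 124 123 124 124 124 125]
360 [116 134 138 123  96  69 
[... 924 characters left out ...]
2 111 121 120 120 118 117 119 122]
185 [106  85  68  66  68  70  71  76  89 111 125 130 127 124 122 122 123]
186 [103  80  65  67  69  69  70  72  79  99 121 133 134 133 130 129 128]
187 [102  77  64  66  67  70  72  68  65  77 100 120 128 131 132 133 133]
188 [109  86  67  62  68  69  68  67  62  64  80  98 109 115 126 134 136]
189 [116 100  74  59  63  69  74  78  84  88  93  94  93 100 118 131 132]
190 [121 109  87  66  61  72  88 107 117 124 122 115 104 107 117 121 118]
191 [120 113 100  84  72  77  98 124 135 138 136 128 118 112 109 106  97]
192 [119 117 111 102  88  76  91 112 124 126 120 115 106  97  95  93  87]
193 [118 118 116 111  96  76  74  87  97  99  93  91  88  86  86  85  85]
```

View pics/g3.png

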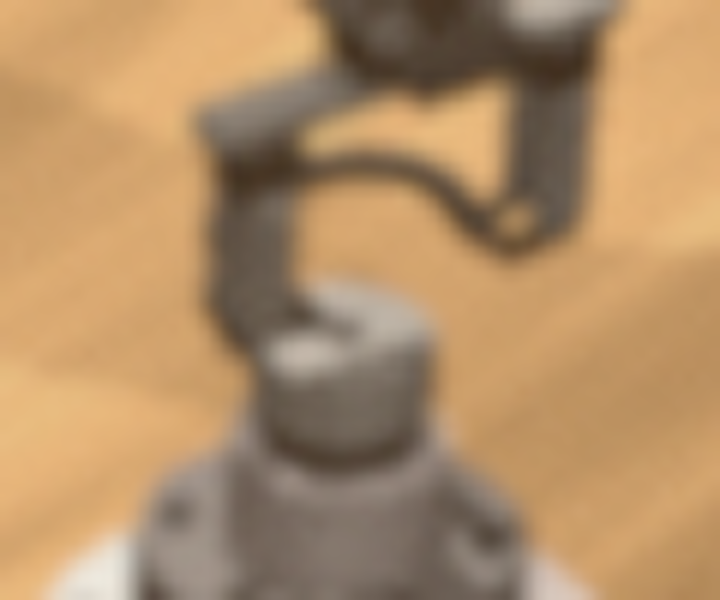

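```bash
python3 - <<'E'
from h import *
q=pose()[0]; im=np.load("g3.npy")
obs=[(350,176),(351,175.9),(352,175.6),(354,175.4),(356,175.4),(358,175.8),(360,176.5),(361,177.1),(362,178),(363,179.1),(364,180)]
for dz in(-.1195,-.1175):
  for th in(.2,.23,.26):
    b,ze,u=fitpts2(obs,(367.3,182.2),(349.8,187.9),q,th,dz,v0=(-.0296,.0137)); m=tilt(np.array([[.005,0,0]]),u[0],u[1],u[2],ze,u[3],u[4])[0]
    print(dz,th,np.round(u[2:],3),round(b.cost,2),"mid",m.round(4),"stub-mid",((np.array([.4692,.2186])-m[:2])*1000).round(1))
b,ze,u=fitpts2(obs,(367.3,182.2),(349.8,187.9),q,.23,-.1195,v0=(-.0296,.0137))
view4("pics/g4.png",im,(354,187),20,30,10,u,ze,[.4692,.2186],.23)
E
```

```text
-0.1195 0.2 [-0.404  0.068  0.033] 3.83 mid [0.4703 0.22   0.1171] stub-mid [-1.1 -1.4]
-0.1195 0.23 [-0.392  0.059  0.022] 2.67 mid [0.4705 0.2192 0.1173] stub-mid [-1.3 -0.6]
-0.1195 0.26 [-0.374  0.05   0.008] 2.25 mid [0.4708 0.2185 0.1174] stub-mid [-1.6  0.1]
-0.1175 0.2 [-0.405  0.069  0.033] 3.76 mid [0.4722 0.2173 0.1191] stub-mid [-3.   1.3]
-0.1175 0.23 [-0.392  0.061  0.021] 2.63 mid [0.4724 0.2166 0.1192] stub-mid [-3.2  2. ]
-0.1175 0.26 [-0.374  0.051  0.007] 2.25 mid [0.4727 0.2158 0.1194] stub-mid [-3.5  2.8]
```

View pics/g4.png

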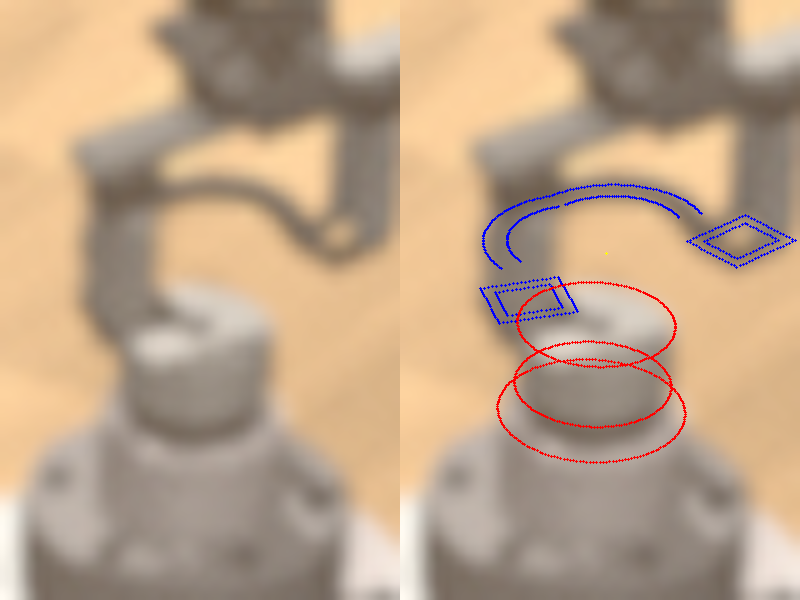

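```bash
python3 - <<'E'
from h import *
q,R,o=pose(); print(R.inv().apply([0,0,-1]).round(3)); print(R.inv().apply([-1.5,-.3,-16]).round(2))
E
```

```text
[ 0.995 -0.046 -0.09 ]
[16.07  0.   -0.11]
```

Request:
{"method": "jog_arm", "body": {
  "commands": [
    [6,0,0,0,0,0],
    [6,0,0,0,0,0],
    [4,0,0,0,0,0],
    [0,0,0,0,0,0],
    [0,0,0,0,0,0]
  ]
}}

```text
clock: 21.35
position: [0.4894, 0.205, 0.2201]
tool_rot: [0.472, 1.469, -2.976]
force: [0.4, 0.5, -2.9]
grip_width: 0.0392
```

```bash
python3 - <<'E'
from h import *
im=avg("scene",4); q,R,o=pose(); plan([.4903,.2045,.2216],-.3,-1); np.save("g5.npy",im)
o=im[162:212,325:385,::-1].clip(0,255); o=(255*np.clip((o-20)/(180),0,1)**.8).astype(np.uint8)
cv2.imwrite("pics/g5.png",cv2.resize(o,None,fx=12,fy=12,interpolation=cv2.INTER_CUBIC))
E
```

```text
clock 21.55 pos [0.4895 0.2051 0.2204] F [-0.1 -0.7 -2.6] gw 0.0395
tool delta mm [-1.3  0.4 -0.8] rotvec [-0.007  0.09  -0.045] world mm [ 0.8 -0.6  1.2]
```

View pics/g5.png

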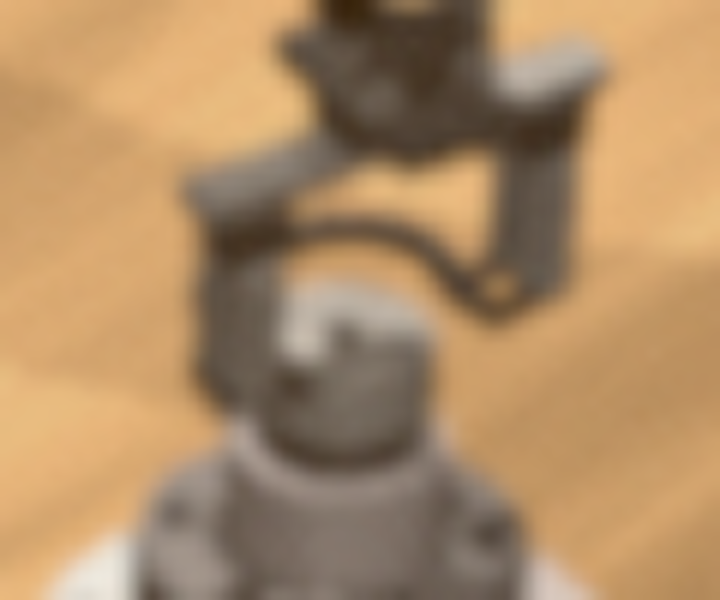

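```bash
cat >> h.py <<'E'
def autopts(im,cols,r0,r1):
    g=im.mean(2); out=[]
    for c in cols:
        col=g[r0:r1,c]; i=int(np.argmin(col))
        if 0<i<len(col)-1:
            a,b,d=col[i-1],col[i],col[i+1]; out.append((c,r0+i+.5*(a-d)/(a-2*b+d)))
    return out
E
python3 - <<'E'
from h import *
q=pose()[0]; im=np.load("g5.npy"); g=im.mean(2)
o1=autopts(im,range(349,358),178,186); o2=autopts(im,range(358,364),179,190); print(np.round(o1+o2,1).tolist())
for r in range(182,192): print(r,g[r,360:374].round().astype(int))
print()
for r in range(188,198): print(r,g[r,341:356].round().astype(int))
E
```

```text
[[349.0, 181.2], [350.0, 181.1], [351.0, 180.9], [352.0, 180.8], [353.0, 180.8], [354.0, 180.8], [355.0, 180.8], [356.0, 180.9], [357.0, 181.1], [358.0, 181.4], [359.0, 181.8], [360.0, 182.4], [361.0, 183.5], [362.0, 184.5], [363.0, 185.3]]
182 [ 68  79  99 112 110  90  69  62  64  67  68  74  92 112]
183 [ 70  65  77  93  93  77  65  63  65  66  68  75  89 109]
184 [ 87  65  61  70  71  68  69  68  67  68  70  75  90 108]
185 [103  81  61  56  61  74  83  78  68  66  71  79  94 111]
186 [116  97  73  59  60  73  82  75  64  66  76  89 103 118]
187 [125 113  94  76  65  62  65  65  68  81  95 106 116 122]
188 [127 122 112 101  86  73  70  78  92 105 114 119 122 123]
189 [119 122 121 116 108  98  95 103 113 118 123 124 122 120]
190 [102 113 119 121 118 114 115 117 120 122 121 121 118 117]
191 [ 89 104 117 120 119 120 120 121 120 121 119 117 115 113]

188 [ 86  67  64  65  69  70  78 101 126 136 131 120 114 117 125]
189 [ 88  69  64  66  69  71  80 107 131 139 127 106  89  94 109]
190 [ 87  69  65  68  69  71  81 107 132 139 126 100  80  80  92]
191 [ 83  67  66  67  70  71  76  92 112 122 113  95  81  79  84]
192 [75 63 65 68 70 70 71 72 81 89 90 85 82 83 85]
193 [76 62 62 68 71 71 66 59 58 65 73 80 83 86 88]
194 [87 68 60 62 69 68 64 57 54 60 70 78 82 84 83]
195 [103  82  66  65  70  67  62  61  61  65  72  78  82  81  80]
196 [116 100  86  83  83  72  63  63  68  71  73  77  78  80  79]
197 [124 116 108 108 104  83  63  63  67  72  74  76  78  80  77]
```

```bash
python3 - <<'E'
from h import *
q=pose()[0]; im=np.load("g5.npy")
obs=autopts(im,range(350,358),178,186)+autopts(im,range(358,364),179,190)
for dz in(-.1195,-.1175):
  for th in(.23,.26):
    b,ze,u=fitpts2(obs,(365.5,187.3),(349,193.8),q,th,dz,v0=(-.0296,.0137)); m=tilt(np.array([[.005,0,0]]),u[0],u[1],u[2],ze,u[3],u[4])[0]
    print(dz,th,np.round(u[2:],3),round(b.cost,2),"mid",m.round(4),"stub-mid",((np.array([.4692,.2186])-m[:2])*1000).round(1))
b,ze,u=fitpts2(obs,(365.5,187.3),(349,193.8),q,.25,-.1195,v0=(-.0296,.0137))
view4("pics/g6.png",im,(354,187),20,30,10,u,ze,[.4692,.2186],.25)
E
```

```text
-0.1195 0.23 [-0.389  0.061  0.05 ] 3.6 mid [0.4677 0.2192 0.1   ] stub-mid [ 1.5 -0.6]
-0.1195 0.26 [-0.372  0.051  0.035] 3.69 mid [0.468  0.2185 0.1001] stub-mid [1.2 0.1]
-0.1175 0.23 [-0.389  0.063  0.05 ] 3.59 mid [0.4696 0.2167 0.102 ] stub-mid [-0.4  1.9]
-0.1175 0.26 [-0.368  0.052  0.034] 3.71 mid [0.4699 0.2159 0.1021] stub-mid [-0.7  2.7]
```

View pics/g6.png

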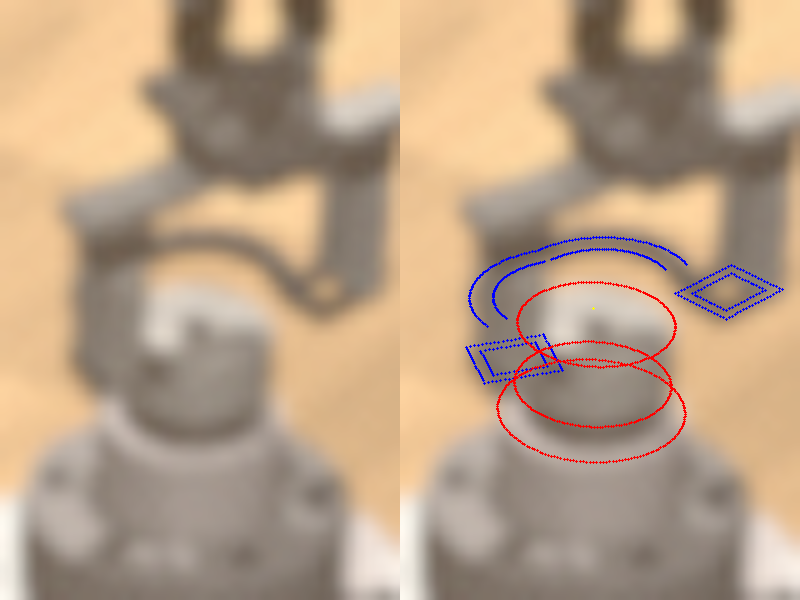

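Request:
{"method": "jog_arm", "body": {
  "commands": [
    [3,-0.4,-0.5,0,0,0],
    [3,-0.4,-0.4,0,0,0],
    [0,0,0,0,0,0],
    [0,0,0,0,0,0]
  ]
}}

```text
clock: 21.95
position: [0.4902, 0.2055, 0.2139]
tool_rot: [0.47, 1.47, -2.979]
force: [-0.8, 0.9, -2.3]
grip_width: 0.0393
```

Request:
{"method": "jog_arm", "body": {
  "commands": [
    [2,-0.1,-0.2,0,0,0],
    [0,0,0,0,0,0],
    [0,0,0,0,0,0]
  ]
}}

```text
clock: 22.25
position: [0.4902, 0.2054, 0.2117]
tool_rot: [0.47, 1.47, -2.979]
force: [-0.5, -0.6, -1.8]
grip_width: 0.0388
```

```bash
python3 - <<'E'
from h import *
im=avg("scene",4); q,R,o=pose(); plan([.4903,.2045,.2216],-.3,-1); np.save("g7.npy",im)
o=im[162:212,325:385,::-1].clip(0,255); o=(255*np.clip((o-20)/(180),0,1)**.8).astype(np.uint8)
cv2.imwrite("pics/g7.png",cv2.resize(o,None,fx=12,fy=12,interpolation=cv2.INTER_CUBIC))
E
```

```text
clock 22.45 pos [0.4902 0.2055 0.2118] F [ 0.1  0.2 -2.5] gw 0.0394
tool delta mm [-9.8  1.4  0.5] rotvec [-0.008  0.09  -0.045] world mm [ 0.1 -1.   9.8]
```

View pics/g7.png

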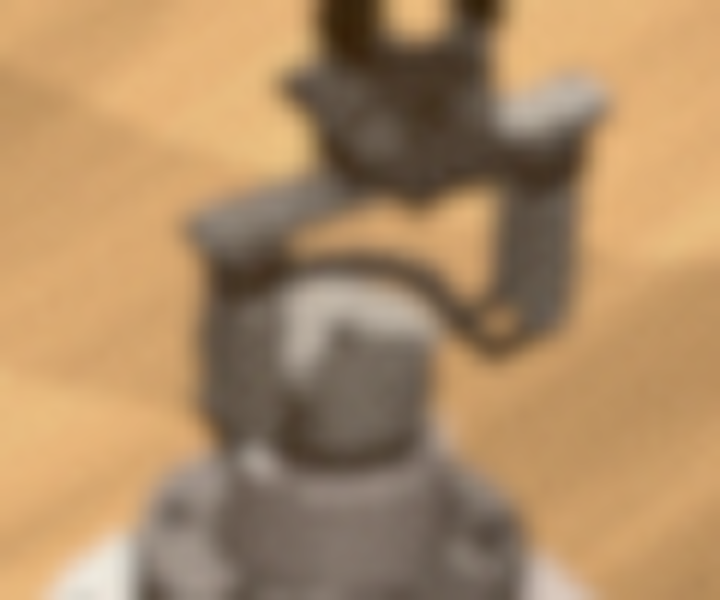

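Request:
{"method": "jog_arm", "body": {
  "commands": [
    [2.5,-0.1,-0.2,0,0,0],
    [2.5,-0.1,-0.2,0,0,0],
    [0,0,0,0,0,0],
    [0,0,0,0,0,0]
  ]
}}

```text
clock: 22.85
position: [0.4902, 0.2054, 0.2063]
tool_rot: [0.47, 1.47, -2.979]
force: [0.7, -0.2, -2.9]
grip_width: 0.0389
```

Request:
{"method": "jog_arm", "body": {
  "commands": [
    [2.5,-0.1,-0.2,0,0,0],
    [2.5,-0.1,-0.2,0,0,0],
    [0,0,0,0,0,0],
    [0,0,0,0,0,0]
  ]
}}

```text
clock: 23.25
position: [0.4901, 0.2054, 0.2007]
tool_rot: [0.47, 1.47, -2.979]
force: [0.2, 0.8, -3.1]
grip_width: 0.0394
```

```bash
python3 - <<'E'
from h import *
im=avg("scene",4); q,R,o=pose(); plan([.4903,.2045,.2216],-.3,-1); np.save("g8.npy",im)
o=im[162:212,325:385,::-1].clip(0,255); o=(255*np.clip((o-20)/(180),0,1)**.8).astype(np.uint8)
cv2.imwrite("pics/g8.png",cv2.resize(o,None,fx=12,fy=12,interpolation=cv2.INTER_CUBIC))
E
```

```text
clock 23.45 pos [0.4901 0.2054 0.2008] F [ 0.1  0.1 -2.6] gw 0.0393
tool delta mm [-20.7   1.8   1.4] rotvec [-0.008  0.09  -0.045] world mm [ 0.2 -0.9 20.8]
```

View pics/g8.png

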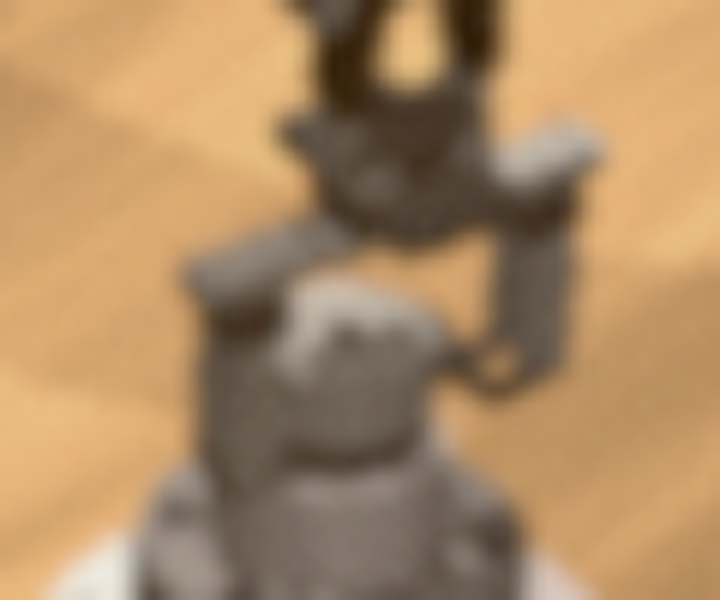

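Request:
{"method": "jog_arm", "body": {
  "commands": [
    [2.5,-0.1,-0.2,0,0,0],
    [2.5,-0.1,-0.2,0,0,0],
    [0,0,0,0,0,0],
    [0,0,0,0,0,0]
  ]
}}

```text
clock: 23.85
position: [0.4901, 0.2054, 0.1954]
tool_rot: [0.47, 1.47, -2.979]
force: [-0.1, -0.4, -3.0]
grip_width: 0.0389
```

Request:
{"method": "jog_arm", "body": {
  "commands": [
    [1.5,-0.1,-0.1,0,0,0],
    [0,0,0,0,0,0],
    [0,0,0,0,0,0]
  ]
}}

```text
clock: 24.15
position: [0.4901, 0.2055, 0.1938]
tool_rot: [0.469, 1.471, -2.98]
force: [-0.2, -0.3, -3.6]
grip_width: 0.0392
```

```bash
python3 - <<'E'
from h import *
im=avg("scene",6); q,R,o=pose(); plan([.4903,.2045,.2216],-.3,-1); np.save("g9.npy",im)
print([observe()['force'].round(1).tolist()])
o=im[162:212,325:385,::-1].clip(0,255); o=(255*np.clip((o-20)/(180),0,1)**.8).astype(np.uint8)
cv2.imwrite("pics/g9.png",cv2.resize(o,None,fx=12,fy=12,interpolation=cv2.INTER_CUBIC))
E
```

```text
clock 24.45 pos [0.4901 0.2055 0.1938] F [-0.1  0.2 -3. ] gw 0.0386
tool delta mm [-27.7   2.1   2. ] rotvec [-0.008  0.09  -0.045] world mm [ 0.2 -1.  27.8]
[[-0.1, 0.2, -3.0]]
```

View pics/g9.png

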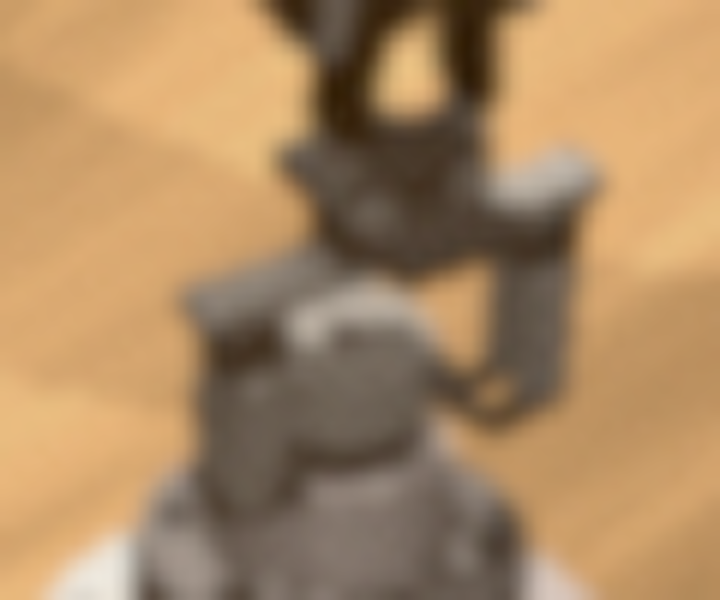

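Request:
{"method": "jog_arm", "body": {
  "commands": [
    [1.2,-0.1,-0.1,0,0,0],
    [0,0,0,0,0,0],
    [0,0,0,0,0,0]
  ]
}}

```text
clock: 24.75
position: [0.4901, 0.2055, 0.1925]
tool_rot: [0.469, 1.471, -2.98]
force: [0.4, -0.0, -1.9]
grip_width: 0.0389
```

Request:
{"method": "jog_arm", "body": {
  "commands": [
    [1,-0.1,-0.1,0,0,0],
    [0,0,0,0,0,0],
    [0,0,0,0,0,0]
  ]
}}

```text
clock: 25.05
position: [0.4902, 0.2056, 0.1915]
tool_rot: [0.469, 1.471, -2.98]
force: [0.1, 0.1, -2.6]
grip_width: 0.0394
```

Request:
{"method": "jog_arm", "body": {
  "commands": [
    [1,-0.1,-0.1,0,0,0],
    [0,0,0,0,0,0],
    [0,0,0,0,0,0]
  ]
}}

```text
clock: 25.35
position: [0.4904, 0.2056, 0.1906]
tool_rot: [0.469, 1.471, -2.98]
force: [0.8, 0.4, -0.6]
grip_width: 0.039
```

```bash
python3 - <<'E'
from h import *
f=[];fr=[]
for i in range(8): fr.append(grab_frame("scene").astype(np.float32)); f.append(observe()['force'])
print(np.mean(f,0).round(2)); im=np.mean(fr,0); np.save("g10.npy",im); q,R,o=pose(); plan([.4903,.2045,.2216],-.3,-1)
o=im[170:212,330:384,::-1].clip(0,255); o=(255*np.clip((o-20)/(160),0,1)**.7).astype(np.uint8)
cv2.imwrite("pics/g10.png",cv2.resize(o,None,fx=14,fy=14,interpolation=cv2.INTER_CUBIC))
E
```

```text
[ 0.3  -0.18 -0.72]
clock 25.75 pos [0.4904 0.2057 0.1905] F [ 0.2  0.3 -0.2] gw 0.0393
tool delta mm [-30.9   2.5   2.5] rotvec [-0.008  0.089 -0.045] world mm [-0.1 -1.2 31.1]
```

View pics/g10.png

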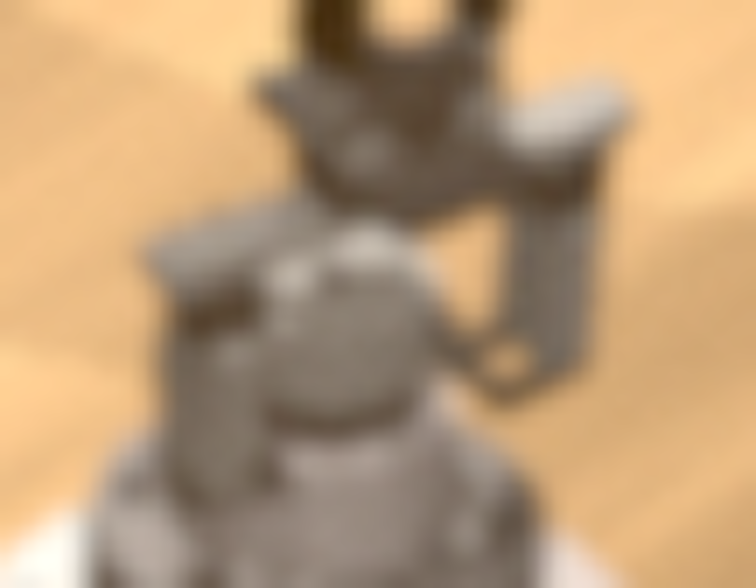

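```bash
python3 - <<'E'
from h import *
print(bot.job_done()); o=observe(); print(o['clock'],o['position'],o['force'],o['grip_width'])
E
```

```text
the job is handed in; nothing more can be done
None
the job is handed in; nothing more can be done
```

The job is handed in at about 25.8 s on the clock, with the spread ring around the axle groove and still held by the squeezed pliers. No verdict was given, so these are my own checks.

**What I did:** I lifted the pliers from their stand with a light grip on the handles (about 60.5 mm opening). I set their pins into the eyes of the ring on the nest, guided by the scene camera and the force readings. I then squeezed the handles in steps to 39 mm, lifted the spread ring off, carried it to the drive, and lowered it over the stub. I stopped when the force showed about 2 N of contact.

**Last checks:**
- **Height:** contact came within about 1 mm of where I had calculated the ring would meet the shoulder. I estimate the underside of the ring at 70–72 mm.
- **Centring:** the last fit, just above the stub, put the middle of the ring within about 1–3 mm of the axis. I made a small correction after that and felt no sideways force on the way down.
- **Tilt:** the ring hung about 0.15 rad low at the back, so I corrected it by turning the tool. The last fit showed about 0.05–0.06 rad in pitch and 0.03–0.05 rad in roll.
- **Spread:** the last picture shows the ring open, with its right-hand eye still on the pin.

**What was uncertain or off:**
- At the nest and the drive the arm blocked the top camera, so alignment there relied on the scene camera and assumed heights, good to about 2–3 mm.
- The scene camera disagreed with the top camera by about 1 pixel (2–3 mm). I worked with relative positions to cancel this out.
- The pliers seem to have been slightly tilted in the first grip. I compensated by turning the tool about 0.04 rad.
- The fitted ring yaw was about −0.37 to −0.39 rad against −0.30 rad for the pliers, which I put down to looseness or fit error.
- I did not re-measure the bystander objects at the end, but I saw no contact with any of them.

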